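# Load the tube reader, then tip the silt tube and hold it

## Task

Load the tube reader from the white rack: stand one red-capped tube in the one-dot pocket first, then the other red-capped tube in the two-dot pocket, each right down on the pocket's floor and let go (either red tube may go first). Then draw the blue-capped silt tube straight up out of the rack, tip it about half way over (some 45 degrees from upright) to loosen its silt, and finish while still holding it so in the gripper, motionless, with every part of it more than 10 cm above the worktop and carried by the gripper alone. Leave the other things on the table where they are.

Things in the scene. Friction and masses are not known exactly. Their poses are not given: they have to be found in the camera images.
- rack: White open rack for 16 mm tubes, fixed to the worktop, sizes in mm: 56 (its x) by 112 (its y) by 59 high. Origin at the centre of its underside, z up. Two rows of four holes, 18 square, at x = -12 and +12, y = -36.5, -12, +12, +36.5; tubes stand on its floor 3 above the worktop, so 36 of each tube stands out above the rack. Three tubes stand at (-12,-36.5), (+12,-12) and (-12,+36.5), so that along the rack's x both sides of each tube are free.
- reader: Grey three-pocket tube reader with a black console on the robot's side, fixed to the worktop, sizes in mm. Block 64 (its x) by 150 (its y) by 50 high; the console reaches 17 further towards -x and is 34 high. Origin at the centre of the block's underside, z up. The pockets lie in a row along its y, 45 apart: one white dot at y = +45, two dots at y = 0, three dots at y = -45 (stays empty). The dots are on the top face, on the -x side of each pocket.
- pocket_1 (a point): Centre of the floor of the one-dot pocket: a round hole 19.5 mm across, 45 mm deep, its floor 5 mm above the worktop and its mouth at 50 mm. A seated tube stands 47 mm out of it. Axes as the reader's.
- pocket_2 (a point): Centre of the floor of the two-dot pocket, same hole as the one-dot pocket. Axes as the reader's.
- red_tube_a: Red-capped closed sample tube, standing upright at the start in one of three of the rack's holes (which one varies). 92 mm tall; body 16 mm across with rounded foot; cap 18.4 mm across over the top 14 mm. Origin at the centre of the foot, z axis along the tube towards the cap. About 20 g, rigid and closed. Fuller of the two red-capped tubes (blue-green content).
- red_tube_b: Red-capped closed sample tube, standing upright at the start in one of three of the rack's holes (which one varies). 92 mm tall; body 16 mm across with rounded foot; cap 18.4 mm across over the top 14 mm. Origin at the centre of the foot, z axis along the tube towards the cap. About 20 g, rigid and closed. Less full of the two red-capped tubes (blue-green content).
- blue_tube: Blue-capped closed sample tube, standing upright at the start in one of three of the rack's holes (which one varies). 92 mm tall; body 16 mm across with rounded foot; cap 18.4 mm across over the top 14 mm. Origin at the centre of the foot, z axis along the tube towards the cap. About 20 g, rigid and closed. Holds grey-brown silt.
- marker_pen: marker pen, 123 long and 13 thick, lying behind the work (all in mm). Bystander: leave alone. Origin at the centre of its underside.
- iodine: brown dropper bottle, 36 across and 113 tall (all in mm). Bystander: leave alone. Origin at the centre of its underside.
- jar: white specimen jar with a screw lid, 56x52x78 (all in mm). Bystander: leave alone. Origin at the centre of its underside.
- dish: covered petri dish of silt, 90 across and 15 high (all in mm). Bystander: leave alone. Origin at the centre of its underside.
- wash: white wash bottle with a bent spout, 66x109x205, standing at the back (all in mm). Bystander: leave alone. Origin at the centre of its underside.

How it is judged:
By the outcome, as a careful person would: the job done as asked, in the order asked, and still so for the second after the job is handed in, while the arm keeps its last pose, push and grip.
It also fails if it takes over 72 s, if anything falls off the work surface, if the arm or the gripper's body presses on something with over 40 N, if the wrist force passes 120 N, or if a joint passes its speed limit or range.

## Robot

A 6-joint arm with a two-finger parallel gripper is mounted at the origin on a cart in front of the work surface, level with it; the furniture and walls round the work are solid. World frame = base frame: x ahead of the robot, y to its left, z up, the work surface at z = 0. Lengths are in m, angles in rad, forces in N, time in s.
With the tool pointing down it reaches from about 0.25 to 0.725 m from the base axis. Payload 4 kg.
Tool frame: the origin (TCP) lies midway between the tips of the shut fingers; the grasp point (between the pads) lies 19 mm behind it; z points along the fingers, y is the direction in which the jaws open and shut (so a half turn about z gives the same grasp; the last joint's range is limited). The gripper opens to 85 mm and grips with 20 to 120 N. Pads are 22 mm wide; open, the fingers measure 114 mm over their backs; the gripper's body (76 mm by 85 mm) begins 54 mm behind the grasp point. The pads swing forward as they close: fully open they stand 13 mm farther back than shut.
Start: joints at [-1.29, 0.241, 0.005, 1.335, 0, 1.571], TCP at [0.139, -0.48, 0.192] pointing down, gripper open.
Joint ranges: [-2.72, 2.72], [-1.05, 1.87], [-1.09, 1.28], [-1.99, 2.15], [-1.42, 1.44], [-3.14, 3.14]. Speed limits (rad/s): [2.79, 2.79, 3.14, 3.14, 3.14, 3.14].

## Interface

Orientations are given as a unit quaternion [x, y, z, w].
In Python, from workcell import bot, eyes, job gives the robot as it stands.
- The arm moves only by the shell command python3 -m crank 'ROWS'. ROWS is a JSON object of lists of equal length, an entry for each row: "dr": the turn, a rotation vector about the tool's x, y, z in rad, a list of three; "travel": the shift along the tool's x, y, z in m, a list of three; "hand": the finger opening in m, from 0 to 0.0854. In form: {"dr": [[wx, wy, wz], ...], "travel": [[x, y, z], ...], "hand": [hand, ...]}. A call has 1 to 10 rows; each row is the pose to reach, as a shift and turn from the pose commanded when the call began, along the tool's axes at that moment; what a row does not reach only later rows make up. A row lasts 1/8 s, in which the tool goes at most 62.5 mm and 10.7 degrees, less where a joint would pass 70% of its speed; a pose out of reach is approached as far as the arm can. A call with a gripper value outside its range is refused whole. The fingers move at their own pace and stop on an object; the grip force is fixed at half the most. Time passes only in rows, so rows that repeat a pose let the fingers close. It gives the time, the measured TCP pose, the force and the opening at its end, in the units of the state.
- bot.get_obs(): the state, without advancing time (a new reading comes with each control period).
- eyes.camera(name): name is "side" or "top" or "wrist"; returns a dict with "color" (480x640x3 uint8, red, green, blue), "K" (3x3 intrinsics, pixels), "D" ([k1, k2, p1, p2, k3] as OpenCV has them; the pictures are not rectified), "R" (3x3) and "t" (3): a world point X has camera coordinates R X + t; the wrist camera has in their place "T_tool_cam" (4x4, takes a point from camera to tool coordinates, whose origin is the TCP and whose axes are the flange's). Camera axes: x right, y down, z forward; pixel columns grow to the right and rows downward; lengths in m; the calibration is good to about 2 mm. A picture is of the moment at which its call begins: read the wrist's pose just before it. There is no depth.
- job.job_done(): hands the job in, once; it reports no verdict.
The state is a dict: "clock": time; "joint_pos": joint angles; "joint_vel": joint speeds; "tau": joint torques, N m; "eef_pos": TCP position; "tool_rot": TCP orientation; "ft_force": force on the tool from outside, world axes, zero at the start; "ft_torque": the same for the moment, N m; "grip_width": finger opening in m.
Only numpy, scipy, OpenCV 4.12 (cv2) and the standard library are available. Lean on these libraries where they do the work, as an engineer would, in place of code of your own. Each camera call takes 0.05 s, during which the arm holds its last target.

## Working session

There is one attempt and no reset: what is moved stays moved. The work goes in short steps, Python scripts to look and compute and a shell command to move; the robot and the scene stay as the last step left them, time stands still between calls to the robot, and variables do not carry over. Pictures are saved under pics/ and viewed, and the job is handed in when it is done.

```bash
ls; mkdir -p pics; python3 - <<'E'
from workcell import bot,eyes
import cv2,numpy as np
o=bot.get_obs(); print(o)
for n in ["side","top","wrist"]:
    c=eyes.camera(n); cv2.imwrite(f"pics/{n}0.png",c["color"][:,:,::-1])
    print(n,{k:np.round(v,4).tolist() for k,v in c.items() if k!="color"})
E
```

```text
pics
{'clock': 0.0, 'joint_pos': array([-1.28998393e+00,  2.41394497e-01,  3.73050688e-03,  1.33519753e+00,
       -3.49257962e-05,  1.57079440e+00]), 'joint_vel': array([-0.00055471,  0.00066582, -0.00043055,  0.00137018, -0.00031944,
        0.00224083]), 'tau': array([ 1.31609809e-04, -3.72316039e+01,  2.52408546e+01,  1.68436352e-02,
       -5.80505201e-06,  7.69317751e-06]), 'eef_pos': array([ 0.13835977, -0.47973608,  0.19062467]), 'tool_rot': array([ 9.90158567e-01,  1.39946226e-01, -1.61797003e-04, -1.01999048e-03]), 'ft_force': array([-0.27485042,  0.63646082,  1.01955562]), 'ft_torque': array([ 0.05284167, -0.01628629,  0.00535255]), 'grip_width': 0.08522204533207904}
side {'K': [[490.9549, 0.0, 323.3722], [0.0, 490.9549, 241.3607], [0.0, 0.0, 1.0]], 'D': [-0.0535, 0.0, 0.0, 0.0, 0.0], 'R': [[-0.906, -0.4232, 0.0091], [-0.2298, 0.4737, -0.8502], [0.3555, -0.7724, -0.5264]], 't': [0.4794, 0.1805, 1.1162]}
top {'K': [[480.9201, 0.0, 321.9952], [0.0, 480.9201, 236.2833], [0.0, 0.0, 1.0]], 'D': [-0.083, 0.0, 0.0, 0.0, 0.0], 'R': [[-0.0503, -0.9987, -0.0033], [-0.9785, 0.0499, -0.2002], [0.2001, -0.0068, -0.9798]], 't': [-0.0202, 0.5825, 1.2632]}
wrist {'K': [[378.0232, 0.0, 319.9569], [0.0, 378.0232, 238.873], [0.0, 0.0, 1.0]], 'D': [-0.0302, 0.0, 0.0, 0.0, 0.0], 'T_tool_cam': [[-0.0002, -0.9604, -0.2785, 0.0701], [1.0, -0.0001, -0.0006, 0.0001], [0.0005, -0.2785, 0.9604, -0.1829], [0.0, 0.0, 0.0, 1.0]]}
```

View pics/side0.png

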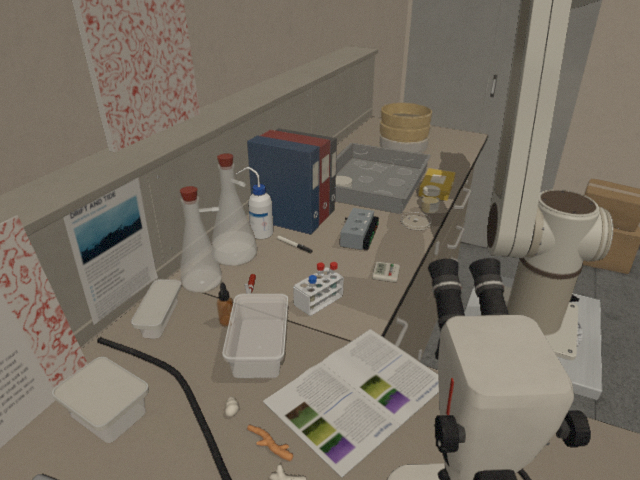

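View pics/top0.png

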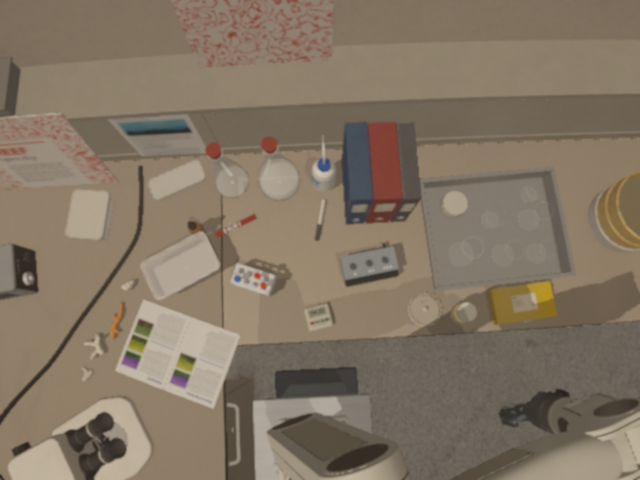

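```bash
python3 - <<'E'
import cv2
i=cv2.imread("pics/top0.png"); print(i.shape)
E
```

```text
(480, 640, 3)
```

```bash
python3 - <<'E'
import cv2
i=cv2.imread("pics/top0.png")
cv2.imwrite("pics/top0r.png",cv2.resize(i[250:310,220:290],None,fx=10,fy=10,interpolation=cv2.INTER_CUBIC))
cv2.imwrite("pics/top0d.png",cv2.resize(i[235:295,330:410],None,fx=10,fy=10,interpolation=cv2.INTER_CUBIC))
i=cv2.imread("pics/side0.png")
cv2.imwrite("pics/side0r.png",cv2.resize(i[255:320,285:355],None,fx=9,fy=9,interpolation=cv2.INTER_CUBIC))
cv2.imwrite("pics/side0d.png",cv2.resize(i[200:260,330:390],None,fx=10,fy=10,interpolation=cv2.INTER_CUBIC))
E
```

```text
(no output)
```

View pics/top0r.png

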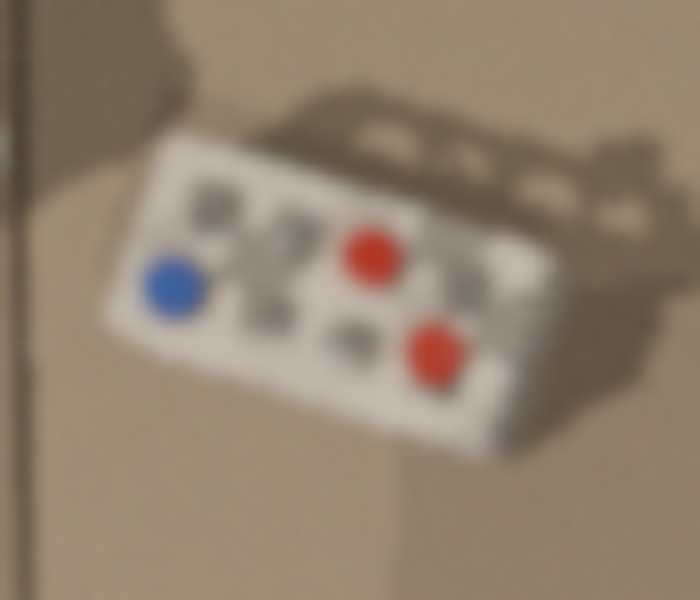

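View pics/top0d.png

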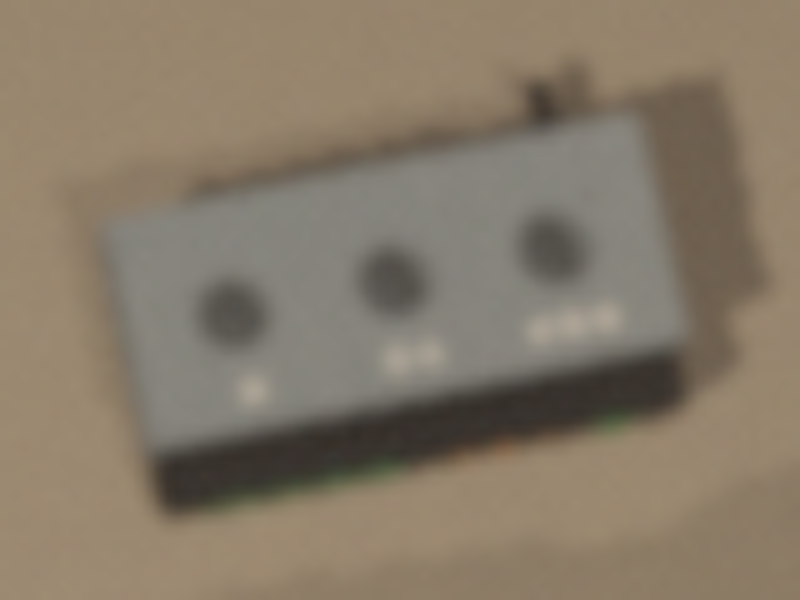

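View pics/side0r.png

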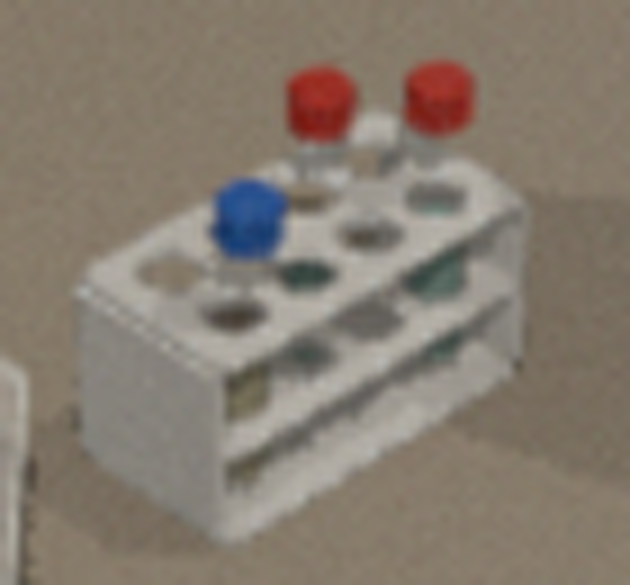

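View pics/side0d.png

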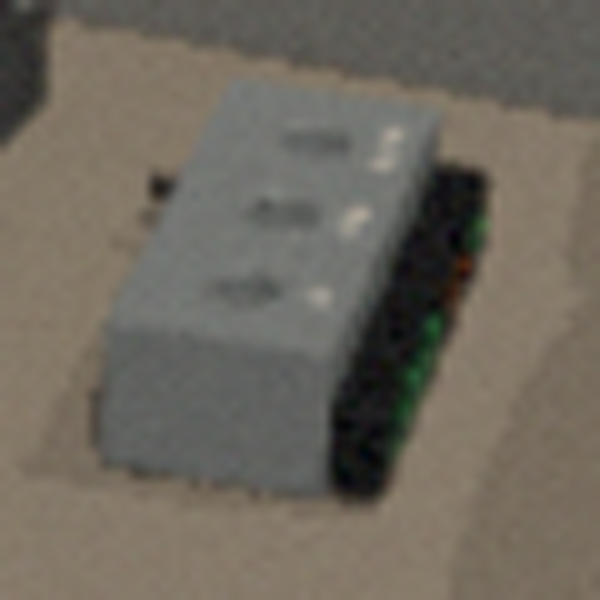

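```bash
cat > h.py <<'E'
import numpy as np,cv2
from scipy.optimize import least_squares
from scipy.spatial.transform import Rotation as Ro
from workcell import bot,eyes
def proj(c,R,t,X):
    r,_=cv2.Rodrigues(np.asarray(R,float)); 
    return cv2.projectPoints(np.asarray(X,float).reshape(-1,3),r,np.asarray(t,float),c["K"],np.asarray(c["D"],float))[0][:,0]
def pose(): 
    o=bot.get_obs(); return o["eef_pos"],Ro.from_quat(o["tool_rot"])
def wristRT(c,p,q):
    T=np.eye(4);T[:3,:3]=q.as_matrix();T[:3,3]=p
    W=np.linalg.inv(T@c["T_tool_cam"]); return W[:3,:3],W[:3,3]
def pts(body,pose):
    x,y,a=pose; b=np.asarray(body,float); R=Ro.from_rotvec([0,0,a]).as_matrix()
    return b@R.T+[x,y,0]
def fit(views,guess):
    # views: (c,R,t,body pts, pixels, sigma)
    f=lambda s: np.concatenate([((proj(c,R,t,pts(b,s))-np.asarray(px))/sg).ravel() for c,R,t,b,px,sg in views])
    r=least_squares(f,guess,loss='soft_l1'); return r.x,r.fun
E
cat > m1.py <<'E'
from h import *
T=eyes.camera("top");S=eyes.camera("side")
tube=np.array([[-.012,.0365,.093],[.012,-.012,.093],[-.012,-.0365,.093]])
tube2=tube*1.0; tube2[:,2]=.095
k=lambda a,o,f:(np.array(a,float)+.5)/f-.5+o
v=[(T,T["R"],T["t"],tube,k([[175,288],[372,258],[436,355]],[220,250],10),1),
   (S,S["R"],S["t"],tube2,k([[248,195],[321,85],[440,80]],[285,255],9),1)]
print("rack",*fit(v,[.5,.1,0])); print(*[fit([x],[.5,.1,0])[0] for x in v])
pk=np.array([[0,.045,.05],[0,0,.05],[0,-.045,.05]])
v=[(T,T["R"],T["t"],pk,k([[235,313],[395,281],[555,247]],[330,235],10),1),
   (S,S["R"],S["t"],pk,k([[248,291],[285,213],[318,140]],[330,200],10),1)]
print("reader",*fit(v,[.5,-.1,0])); print(*[fit([x],[.5,-.1,0])[0] for x in v])
E
python3 m1.py
```

```text
rack [ 0.47202549  0.14344611 -0.31956791] [-0.62657828 -0.02064013 -0.18006042 -0.84155841 -0.3295124   0.68727889
  0.27863195 -0.14397407 -0.57570718 -0.96099774  0.97648761 -0.62126408]
[ 0.47192203  0.14250328 -0.30936239] [ 0.47151836  0.14561161 -0.32706087]
reader [ 0.50205509 -0.17434801  0.15358708] [-0.17390374  0.22583775 -0.13639462  0.10695229 -0.16411113  0.19458468
 -0.03311605 -0.70794722 -0.14728057 -0.47601719 -0.04654462 -0.35492438]
[ 0.50251803 -0.17481462  0.1527184 ] [ 0.50075007 -0.17163355  0.15478968]
```

View pics/wrist0.png

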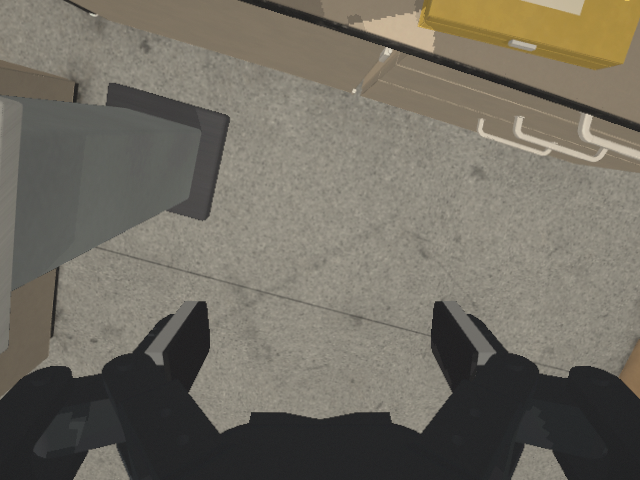

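```bash
cat >> h.py <<'E'
def want(p,ax):
    "ax: angle of tool x in world, tool pointing down; or a Rotation"
    p0,q0=pose()
    if isinstance(ax,Ro): q=ax
    else:
        x=np.array([np.cos(ax),np.sin(ax),0]);z=np.array([0,0,-1.]); q=Ro.from_matrix(np.c_[x,np.cross(z,x),z])
    print("travel mm",np.round(1e3*q0.inv().apply(np.array(p)-p0),1),"dr",np.round((q0.inv()*q).as_rotvec(),4), "at",np.round(p0,4))
E
python3 - <<'E'
from h import *
a=-.32+np.pi/2
c=np.array([.472,.1434])-.03*np.array([np.cos(a),np.sin(a)])
want([c[0],c[1],.21],a)
E
```

```text
travel mm [ 476.3 -481.9  -18.5] dr [-9.0e-04 -5.0e-04 -9.7e-01] at [ 0.1385 -0.4801  0.1911]
```

```bash
python3 -m crank '{"dr":[[0,0,-0.08],[0,0,-0.16],[0,0,-0.24],[0,0,-0.32],[0,0,-0.40],[0,0,-0.48],[0,0,-0.56],[0,0,-0.64],[0,0,-0.72],[0,0,-0.80]],"travel":[[0.03,-0.03,-0.02],[0.07,-0.07,-0.04],[0.11,-0.11,-0.05],[0.15,-0.15,-0.05],[0.19,-0.19,-0.05],[0.23,-0.23,-0.05],[0.27,-0.27,-0.05],[0.31,-0.31,-0.05],[0.35,-0.35,-0.05],[0.38,-0.384,-0.05]],"hand":[0.085,0.085,0.08,0.07,0.06,0.05,0.05,0.05,0.05,0.05]}'; python3 - <<'E'
from h import *
a=-.32+np.pi/2
c=np.array([.472,.1434])-.03*np.array([np.cos(a),np.sin(a)])
want([c[0],c[1],.21],a)
E
```

```text
clock: 1.5
eef_pos: [0.398, -0.0041, 0.2415]
tool_rot: [0.856, 0.516, 0.0, 0.0]
ft_force: [0.1, -0.2, -0.4]
grip_width: 0.0501
travel mm [135.4   1.5  31.6] dr [ 0.0005 -0.0002 -0.1659] at [ 0.398  -0.0041  0.2415]
```

```bash
python3 -m crank '{"dr":[[0,0,-0.08],[0,0,-0.166],[0,0,-0.166],[0,0,-0.166],[0,0,-0.166]],"travel":[[0.045,0,0.01],[0.09,0,0.02],[0.135,0.0015,0.0315],[0.135,0.0015,0.0315],[0.135,0.0015,0.0315]],"hand":[0.05,0.05,0.05,0.05,0.05]}'; cat > look.py <<'E'
import sys
from h import *
n=sys.argv[1]; p,q=pose(); c=eyes.camera("wrist"); R,t=wristRT(c,p,q)
np.savez(f"pics/{n}.npz",R=R,t=t,K=c["K"],D=c["D"]); cv2.imwrite(f"pics/{n}.png",c["color"][:,:,::-1]); print(p)
E
python3 look.py w1
```

```text
clock: 2.12
eef_pos: [0.4616, 0.112, 0.2098]
tool_rot: [0.812, 0.584, -0.001, -0.0]
ft_force: [0.2, 0.4, -0.3]
grip_width: 0.0501
[0.46160641 0.11198187 0.20977764]
```

View pics/w1.png

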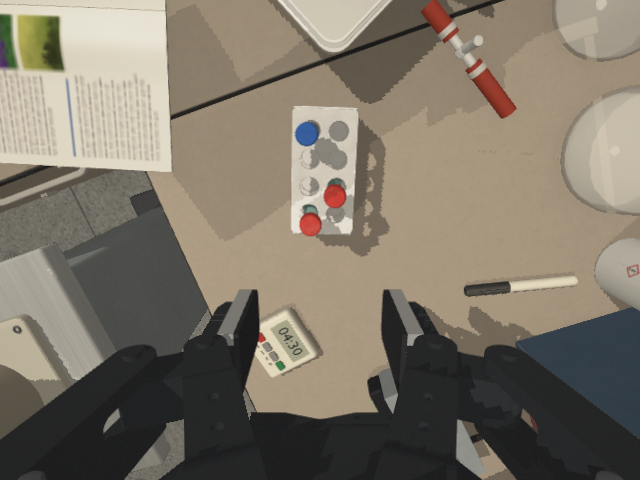

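```bash
python3 - <<'E'
import cv2
i=cv2.imread("pics/w1.png")
cv2.imwrite("pics/w1c.png",cv2.resize(i[95:245,260:400],None,fx=4,fy=4,interpolation=cv2.INTER_CUBIC))
E
```

```text
(no output)
```

View pics/w1c.png

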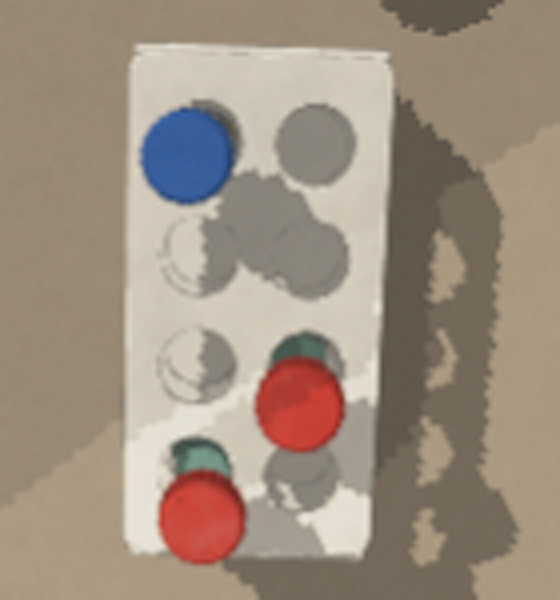

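```bash
cat > m2.py <<'E'
from h import *
z=np.load("pics/w1.npz"); c=dict(K=z["K"],D=z["D"])
k=lambda a:(np.array(a,float)+.5)/4-.5+[260,95]
tube=np.array([[-.012,.0365,.095],[.012,-.012,.095],[-.012,-.0365,.095]])
h=np.array([[.012,.0365,.059],[-.012,.012,.059],[.012,.012,.059],[-.012,-.012,.059]])
v=[(c,z["R"],z["t"],tube,k([[187,155],[300,403],[202,517]]),1),(c,z["R"],z["t"],h,k([[316,145],[200,256],[311,260],[198,366]]),1)]
s,r=fit(v,[.472,.143,-.32]); print(s,np.round(r,2)); print([fit([x],[.472,.143,-.32])[0] for x in v])
print(pts(tube,s))
E
python3 m2.py
```

```text
[ 0.47395215  0.1425091  -0.32750386] [ 1.5  -2.65  3.81 -1.13 -1.8   0.25 -1.17 -0.18 -0.28  1.21 -0.36  0.32
  0.33  1.29]
[array([ 0.4732701 ,  0.14159859, -0.29991625]), array([ 0.47406273,  0.14307912, -0.35961002])]
[[0.47433131 0.18092922 0.095     ]
 [0.48145416 0.12728675 0.095     ]
 [0.45084863 0.1118093  0.095     ]]
```

```bash
cat >> h.py <<'E'
def ray(c,R,t,px,z):
    u=cv2.undistortPoints(np.asarray(px,float).reshape(-1,1,2),c["K"],np.asarray(c["D"],float))[:,0]
    d=np.c_[u,np.ones(len(u))]@R; o=-R.T@t
    return o+d*((np.asarray(z)-o[2])/d[:,2])[:,None]
E
cat >> m2.py <<'E'
print(ray(c,z["R"],z["t"],k([[187,155],[300,403],[202,517]]),.095))
T=eyes.camera("top")
kt=lambda a,o,f:(np.array(a,float)+.5)/f-.5+o
print(ray(T,T["R"],T["t"],kt([[175,288],[372,258],[436,355]],[220,250],10),.093))
E
python3 m2.py
```

```text
[ 0.47395215  0.1425091  -0.32750386] [ 1.5  -2.65  3.81 -1.13 -1.8   0.25 -1.17 -0.18 -0.28  1.21 -0.36  0.32
  0.33  1.29]
[array([ 0.4732701 ,  0.14159859, -0.29991625]), array([ 0.47406273,  0.14307912, -0.35961002])]
[[0.47433131 0.18092922 0.095     ]
 [0.48145416 0.12728675 0.095     ]
 [0.45084863 0.1118093  0.095     ]]
[[0.47261926 0.179452   0.095     ]
 [0.47831011 0.12738537 0.095     ]
 [0.4523034  0.11154074 0.095     ]]
[[0.47196512 0.1802073  0.093     ]
 [0.47739138 0.1278628  0.093     ]
 [0.45093321 0.11164612 0.093     ]]
```

```bash
python3 - <<'E'
from h import *
want([.4516,.1116,.12],-.32+np.pi/2)
want([.4516,.1116,.067],-.32+np.pi/2)
E
```

```text
travel mm [-3.1 -9.8 90.4] dr [ 0.0003  0.     -0.0052] at [0.4618 0.1114 0.2104]
travel mm [ -3.1  -9.8 143.4] dr [ 0.0003  0.     -0.0052] at [0.4618 0.1114 0.2104]
```

```bash
python3 -m crank '{"dr":[[0,0,-0.005],[0,0,-0.005],[0,0,-0.005],[0,0,-0.005],[0,0,-0.005],[0,0,-0.005],[0,0,-0.005]],"travel":[[-0.003,-0.0098,0.03],[-0.003,-0.0098,0.07],[-0.003,-0.0098,0.09],[-0.003,-0.0098,0.11],[-0.003,-0.0098,0.13],[-0.003,-0.0098,0.143],[-0.003,-0.0098,0.143]],"hand":[0.05,0.05,0.05,0.05,0.05,0.05,0.05]}'; python3 look.py w2
```

```text
clock: 3.1
eef_pos: [0.4512, 0.1118, 0.0667]
tool_rot: [0.811, 0.585, -0.001, -0.0]
ft_force: [-0.2, -1.1, 0.1]
grip_width: 0.0503
[0.45117242 0.11176388 0.06666224]
```

View pics/w2.png

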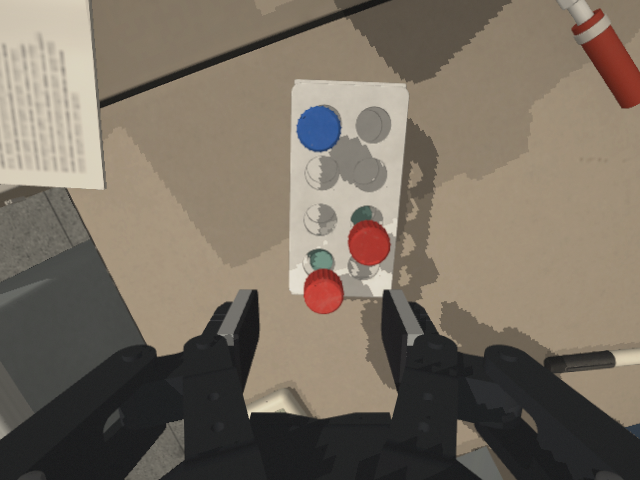

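```bash
python3 - <<'E'
from h import *
z=np.load("pics/w2.npz"); c=dict(K=z["K"],D=z["D"])
p,q=pose()
print(proj(c,z["R"],z["t"],[p+[0,0,.0283],p+[0,0,.019],p]))
print(ray(c,z["R"],z["t"],[[323,291]],.095))
E
```

```text
[[322.38466053 293.45235346]
 [322.29869324 285.1374068 ]
 [322.14738231 270.51511715]]
[[0.45245315 0.11285002 0.095     ]]
```

```bash
python3 -m crank '{"dr":[[0,0,0],[0,0,0],[0,0,0],[0,0,0],[0,0,0]],"travel":[[0.0007,0.0006,0],[0.0007,0.0006,0],[0.0007,0.0006,0],[0.0007,0.0006,0],[0.0007,0.0006,0]],"hand":[0.03,0.015,0.005,0.005,0.005]}'; python3 look.py w3
```

```text
clock: 3.78
eef_pos: [0.4527, 0.113, 0.067]
tool_rot: [0.81, 0.586, -0.0, 0.0]
ft_force: [-0.1, 0.5, 0.5]
grip_width: 0.0052
[0.45265588 0.11303822 0.0670148 ]
```

View pics/w3.png

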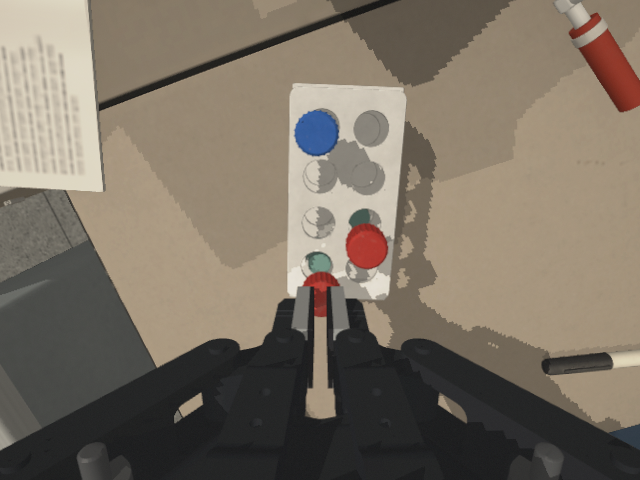

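```bash
python3 - <<'E'
from h import *
p,q=pose()
print(bot.get_obs()["grip_width"])
for n in ["side","top"]:
    c=eyes.camera(n); print(n,proj(c,c["R"],c["t"],[p,p+[0,0,.019],p+[0,0,.073]]))
    u=proj(c,c["R"],c["t"],[p])[0].astype(int)
    i=c["color"][u[1]-75:u[1]+45,u[0]-75:u[0]+75,::-1]; cv2.imwrite(f"pics/{n}3.png",cv2.resize(i,None,fx=5,fy=5,interpolation=cv2.INTER_CUBIC))
E
```

```text
0.005005279663846921
side [[332.74922975 272.41214838]
 [332.90617682 265.75780666]
 [333.36660094 246.18753298]]
top [[263.81072557 285.42718252]
 [262.93373886 284.7090346 ]
 [260.29510458 282.54776452]]
```

View pics/side3.png

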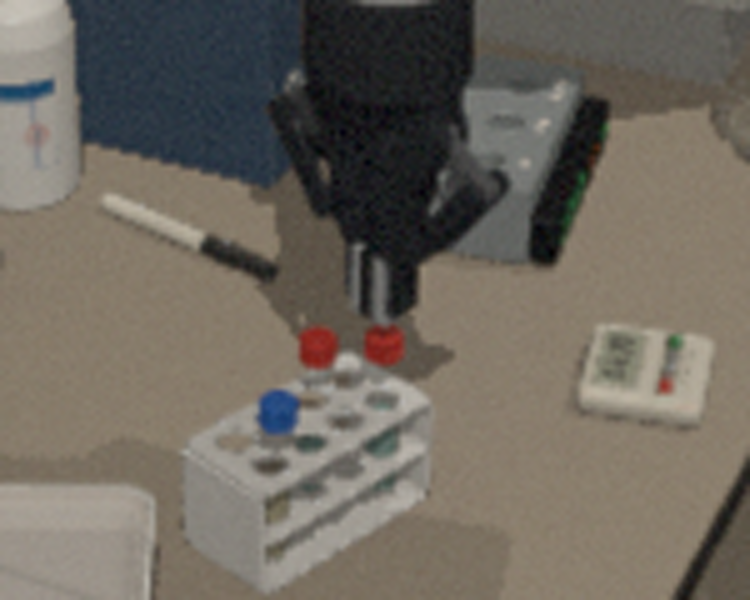

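View pics/top3.png

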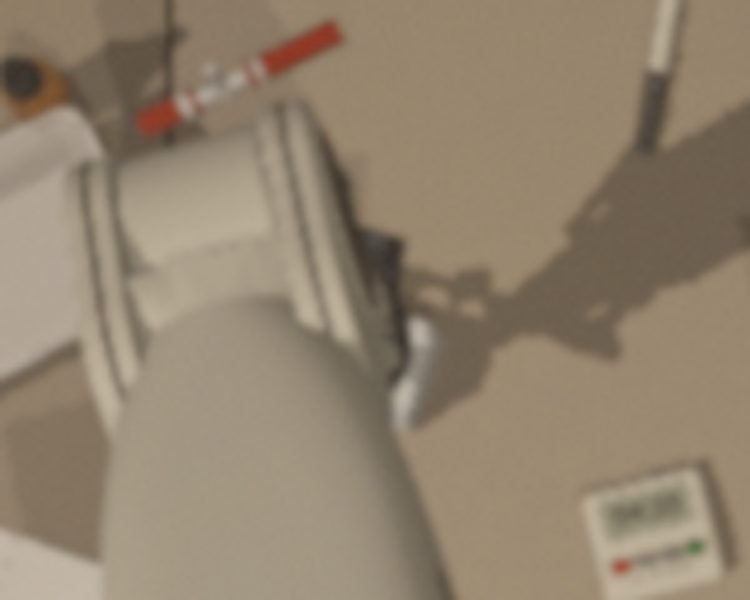

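```bash
python3 - <<'E'
from h import *
c=eyes.camera("wrist");T=np.linalg.inv(c["T_tool_cam"])
for x in (0,.011):
  for z in (0,-.01,-.02,-.03,-.04,-.05): print(x,z,proj(c,T[:3,:3],T[:3,3],[[x,0,z],[x,.0025,z]]).round(1).tolist())
i=cv2.imread("pics/w3.png")
cv2.imwrite("pics/w3c.png",cv2.resize(i[250:400,230:410],None,fx=4,fy=4,interpolation=cv2.INTER_CUBIC))
E
```

```text
0 0 [[321.0, 271.0], [325.8, 271.0]]
0 -0.01 [[321.0, 278.3], [326.1, 278.3]]
0 -0.02 [[321.1, 286.5], [326.4, 286.5]]
0 -0.03 [[321.1, 295.5], [326.8, 295.5]]
0 -0.04 [[321.2, 305.6], [327.2, 305.6]]
0 -0.05 [[321.2, 317.1], [327.6, 317.1]]
0.011 0 [[321.0, 250.8], [325.9, 250.8]]
0.011 -0.01 [[321.0, 257.1], [326.2, 257.1]]
0.011 -0.02 [[321.1, 264.2], [326.5, 264.2]]
0.011 -0.03 [[321.1, 272.1], [326.9, 272.1]]
0.011 -0.04 [[321.2, 281.0], [327.3, 281.0]]
0.011 -0.05 [[321.2, 291.1], [327.8, 291.1]]
```

View pics/w3c.png

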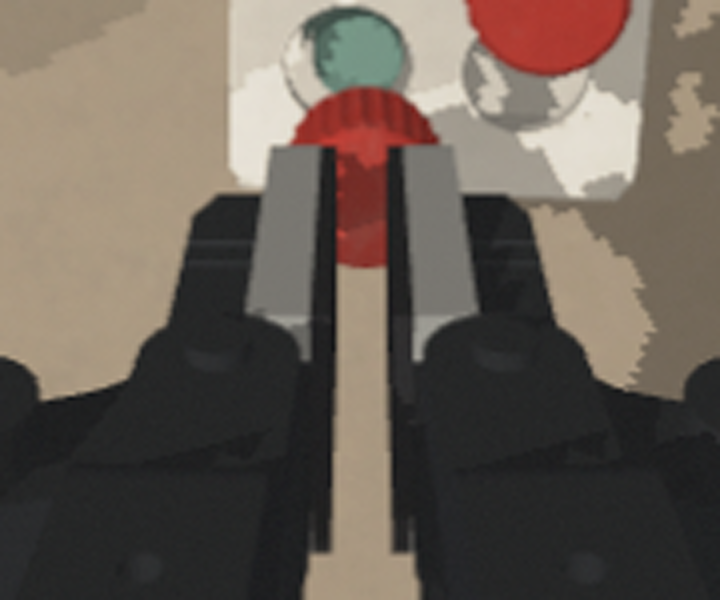

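```bash
python3 - <<'E'
from h import *
i=cv2.imread("pics/w2.png")
cv2.imwrite("pics/w2c.png",cv2.resize(i[70:320,270:430],None,fx=3,fy=3,interpolation=cv2.INTER_CUBIC))
z=np.load("pics/w1.npz"); c=dict(K=z["K"],D=z["D"])
k=lambda a:(np.array(a,float)+.5)/4-.5+[260,95]
h=np.array([[.012,.0365,.059],[-.012,.012,.059],[.012,.012,.059],[-.012,-.012,.059],[-.028,.056,.059],[.028,.056,.059],[-.028,-.056,.059],[.028,-.056,.059]])
px=k([[316,145],[200,256],[311,260],[198,366],[138,55],[392,62],[128,552],[366,558]])
f=lambda s:(proj(c,z["R"],z["t"],pts(h,s[:3])+[0,0,s[3]])-px).ravel()
r=least_squares(f,[.47,.14,-.32,0]);print(r.x,r.fun.round(1))
E
```

```text
[ 0.47394979  0.14162896 -0.35606386 -0.01134687] [-0.2  1.2  0.8  0.8 -0.2  0.7  0.6 -0.  -0.9 -1.1  0.2 -0.7  0.1 -0.6
 -0.3 -0.3]
```

View pics/w2c.png

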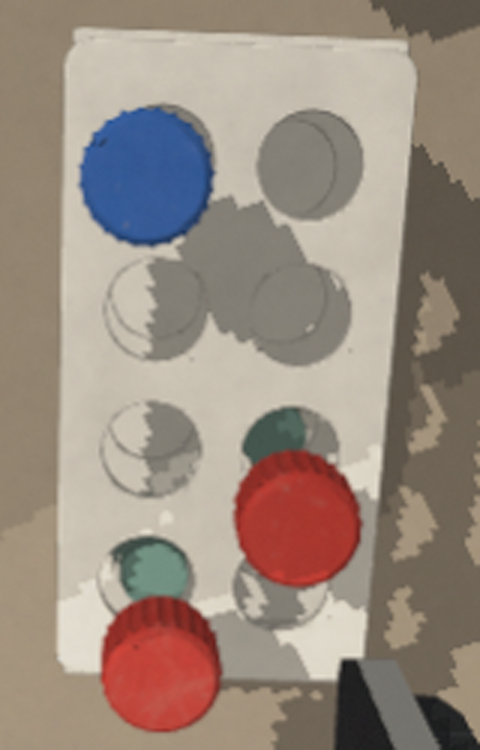

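```bash
python3 - <<'E'
from h import *
z=np.load("pics/w2.npz"); 
k=lambda a:(np.array(a,float)+.5)/3-.5+[270,70]
h=np.array([[.012,.0365,.059],[-.012,.012,.059],[.012,.012,.059],[-.012,-.012,.059],[-.012,-.0365,.059],[.012,-.0365,.059],[-.028,.056,.059],[.028,.056,.059],[-.028,-.056,.059],[.028,-.056,.059]])
px=k([[311,165],[155,309],[301,314],[151,449],[145,583],[281,583],[66,40],[415,48],[57,668],[364,682]])
ok,r,t=cv2.solvePnP(h,px,z["K"],z["D"]); R=cv2.Rodrigues(r)[0]
print("cam in rack",-R.T@t.ravel(), (cv2.projectPoints(h,r,t,z["K"],z["D"])[0][:,0]-px).round(1).tolist())
C=-z["R"].T@z["t"]; s=[.473,.1425,-.33]; d=C-[s[0],s[1],0]
print("reported",Ro.from_rotvec([0,0,-s[2]]).apply(d)); 
print("rel rot deg",np.degrees(Ro.from_matrix(R@Ro.from_rotvec([0,0,-s[2]]).as_matrix()@z["R"].T).as_rotvec()))
E
```

```text
cam in rack [-0.00595496  0.03306875  0.25523467] [[-1.3, 0.9], [0.8, 0.8], [-1.2, 0.8], [0.7, -0.5], [1.3, -1.7], [-0.3, 0.2], [0.5, -1.6], [-0.2, -0.9], [1.4, 1.3], [-1.7, 1.0]]
reported [-0.01155914  0.03419285  0.24954041]
rel rot deg [-0.25352598  1.75756234  1.76243348]
```

```bash
python3 - <<'E'
from h import *
p,q=pose(); c=eyes.camera("side"); u=proj(c,c["R"],c["t"],[p])[0].astype(int)
for z in (0,-.02,-.03,-.04,-.05):
    P=[p+q.apply([x,y,z]) for x in (.011,-.011) for y in (-.0025,-.009,.0025,.009)]
    print(z,((proj(c,c["R"],c["t"],P)-u+75)*5).round().astype(int).tolist())
E
```

```text
0 [[367, 389], [377, 395], [359, 385], [349, 379], [398, 369], [409, 375], [390, 365], [380, 360]]
-0.02 [[368, 354], [378, 359], [360, 350], [349, 344], [399, 335], [410, 340], [391, 330], [381, 325]]
-0.03 [[368, 336], [378, 342], [360, 332], [350, 326], [400, 317], [410, 322], [392, 313], [382, 307]]
-0.04 [[368, 318], [379, 324], [360, 314], [350, 308], [400, 299], [411, 304], [392, 295], [382, 289]]
-0.05 [[369, 300], [379, 305], [361, 296], [350, 290], [401, 281], [411, 286], [393, 277], [382, 271]]
```

```bash
python3 -m crank '{"dr":[[0,0,0],[0,0,0],[0,0,0],[0,0,0]],"travel":[[0,0,-0.005],[0,0,-0.005],[0,0,-0.005],[0,0,-0.005]],"hand":[0.025,0.05,0.05,0.05]}' && python3 -m crank '{"dr":[[0,0,0],[0,0,0],[0,0,0],[0,0,0],[0,0,0],[0,0,0]],"travel":[[-0.001,-0.001,0.01],[-0.001,-0.001,0.02],[-0.001,-0.001,0.03],[-0.001,-0.001,0.04],[-0.001,-0.001,0.045],[-0.001,-0.001,0.045]],"hand":[0.05,0.05,0.05,0.05,0.05,0.05]}'; python3 look.py w4;python3 - <<'E'
from h import *
p,q=pose()
c=eyes.camera("side")
u=proj(c,c["R"],c["t"],[p])[0].astype(int)
i=c["color"][u[1]-75:u[1]+45,u[0]-75:u[0]+75,::-1]; cv2.imwrite(f"pics/side4.png",cv2.resize(i,None,fx=5,fy=5,interpolation=cv2.INTER_CUBIC))
E
```

```text
clock: 4.53
eef_pos: [0.4526, 0.113, 0.072]
tool_rot: [0.81, 0.586, -0.0, -0.0]
ft_force: [-0.3, -0.2, 0.1]
grip_width: 0.0498
clock: 5.28
eef_pos: [0.451, 0.1123, 0.0265]
tool_rot: [0.81, 0.586, -0.0, -0.0]
ft_force: [0.6, 0.0, 0.1]
grip_width: 0.0501
[0.45102145 0.11229451 0.02649545]
```

View pics/w4.png

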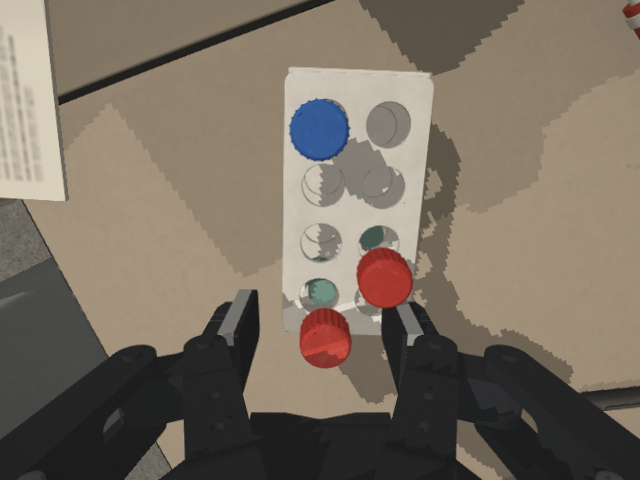

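View pics/side4.png

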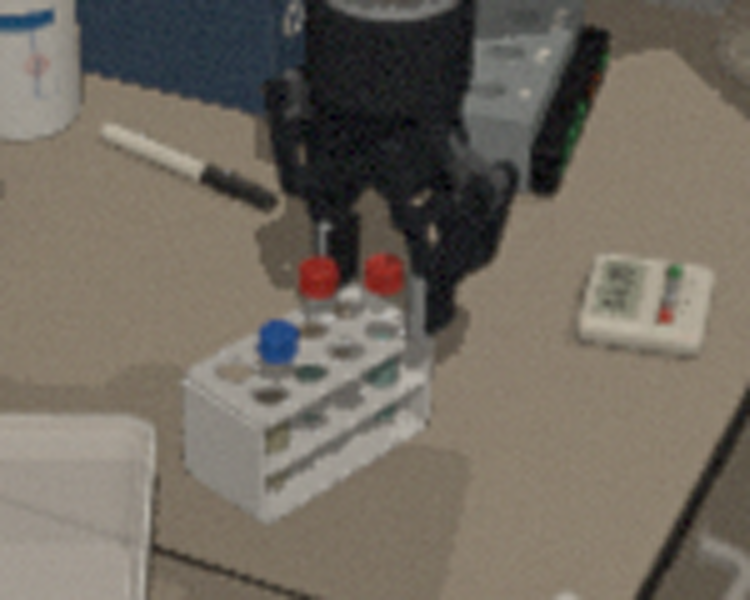

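```bash
python3 -m crank '{"dr":[[0,0,0],[0,0,0],[0,0,0],[0,0,0],[0,0,0]],"travel":[[0.0,0.0,0],[0,0,0],[0,0,0],[0,0,0],[0,0,0]],"hand":[0.03,0.015,0.005,0.005,0.005]}'; python3 look.py w5
```

```text
clock: 6.0
eef_pos: [0.4518, 0.1124, 0.0272]
tool_rot: [0.81, 0.586, 0.0, 0.0]
ft_force: [0.7, 0.6, 1.3]
grip_width: 0.0166
[0.45175548 0.11238993 0.02721746]
```

View pics/w5.png

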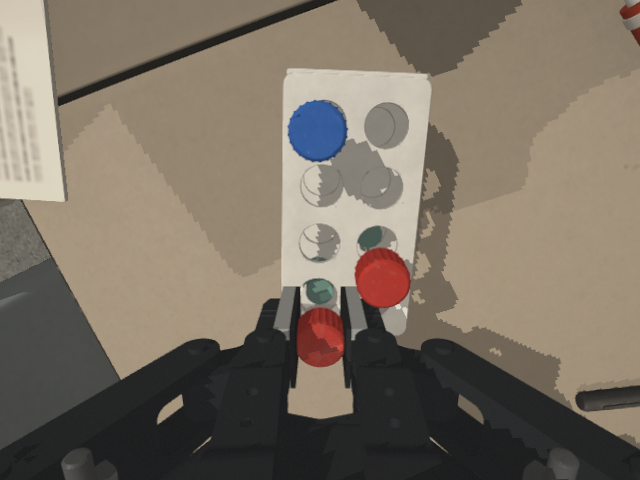

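```bash
python3 -m crank '{"dr":[[0,0,0],[0,0,0],[0,0,0],[0,0,0],[0,0,0],[0,0,0]],"travel":[[0,0,-0.008],[0,0,-0.03],[0,0,-0.06],[0,0,-0.1],[0,0,-0.13],[0,0,-0.13]],"hand":[0.005,0.005,0.005,0.005,0.005,0.005]}'; python3 look.py w6; python3 - <<'E'
from h import *
s=[.502,-.174,.1535]
P=pts([[0,.045,0]],s)[0]; a=s[2]+np.pi/2; print(P)
want(P-.06*np.array([np.cos(a),np.sin(a),0])+[0,0,.157],a)
E
```

```text
clock: 6.8
eef_pos: [0.4532, 0.1128, 0.1598]
tool_rot: [0.81, 0.586, 0.003, 0.001]
ft_force: [-1.3, -0.6, -0.4]
grip_width: 0.0162
[0.4531638  0.1128379  0.15979454]
[ 0.49511959 -0.12952911  0.        ]
travel mm [-269.7  144.2    1. ] dr [ 0.0021 -0.0007 -0.4725] at [0.452  0.1125 0.158 ]
```

View pics/w6.png

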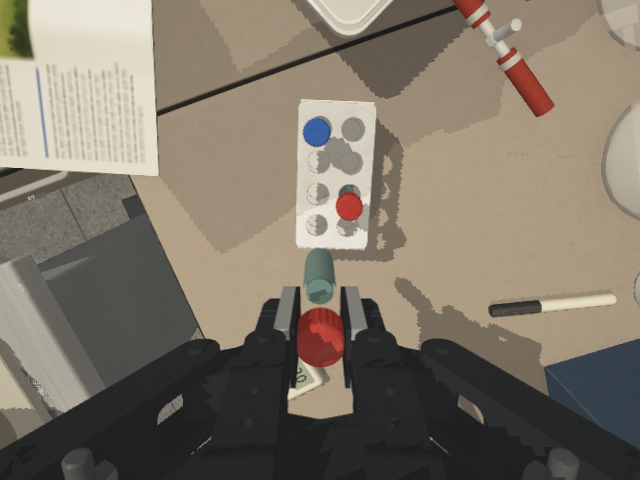

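```bash
python3 -m crank '{"dr":[[0,0,-0.05],[0,0,-0.1],[0,0,-0.16],[0,0,-0.22],[0,0,-0.28],[0,0,-0.34],[0,0,-0.4],[0,0,-0.4725],[0,0,-0.4725],[0,0,-0.4725]],"travel":[[-0.02,0.01,-0.01],[-0.06,0.03,-0.01],[-0.1,0.05,-0.01],[-0.14,0.075,-0.01],[-0.18,0.096,-0.01],[-0.22,0.118,-0.01],[-0.25,0.134,-0.01],[-0.27,0.144,-0.01],[-0.27,0.144,-0.01],[-0.27,0.144,-0.01]],"hand":[0.005,0.005,0.005,0.005,0.005,0.005,0.005,0.005,0.005,0.005]}'; python3 look.py w7
```

```text
clock: 8.1
eef_pos: [0.5025, -0.1883, 0.1658]
tool_rot: [0.651, 0.759, -0.0, -0.001]
ft_force: [0.7, -0.2, -0.5]
grip_width: 0.0163
[ 0.50249705 -0.18833895  0.16584834]
```

View pics/w7.png

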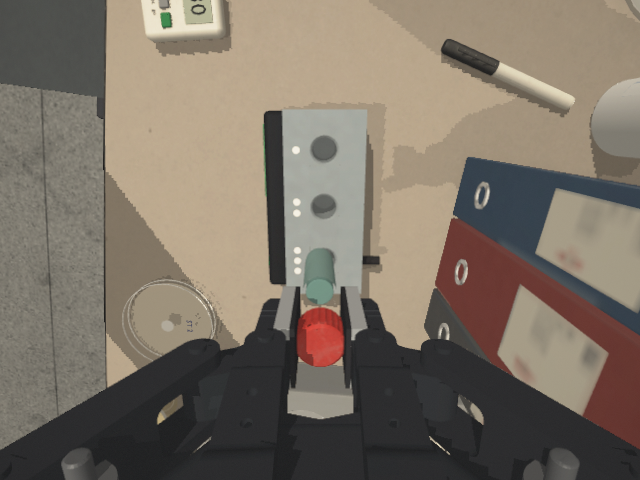

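```bash
python3 - <<'E'
import cv2
i=cv2.imread("pics/w7.png")
cv2.imwrite("pics/w7c.png",cv2.resize(i[100:310,255:395],None,fx=3.5,fy=3.5,interpolation=cv2.INTER_CUBIC))
E
```

```text
(no output)
```

View pics/w7c.png

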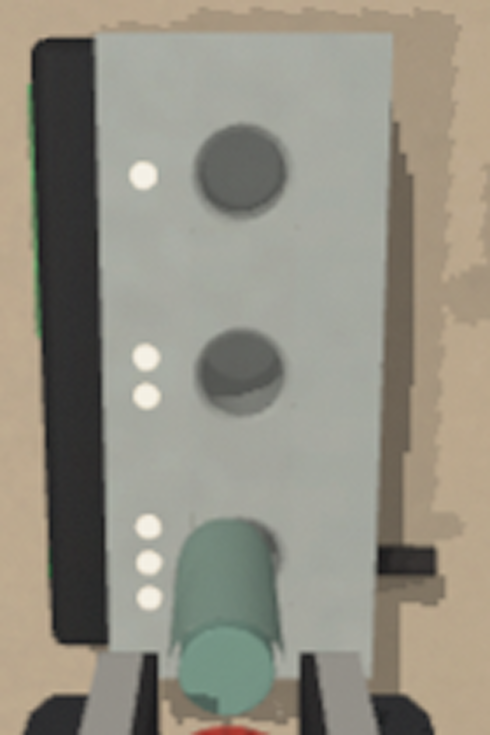

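```bash
python3 - <<'E'
from h import *
z=np.load("pics/w7.npz"); c=dict(K=z["K"],D=z["D"])
k=lambda a:(np.array(a,float)+.5)/3.5-.5+[255,100]
P=ray(c,z["R"],z["t"],k([[241,170],[241,372]]),.05);print(P,np.linalg.norm(P[0]-P[1]))
d=P[0]-P[1];print("axis",np.arctan2(d[1],d[0])-np.pi/2)
C=eyes.camera("wrist");T=np.linalg.inv(C["T_tool_cam"])
iv=lambda u:(u+.5-[255,100])*3.5-.5
print("foot sph",iv(proj(C,T[:3,:3],T[:3,3],[[0,0,.016],[0,0,.024],[0,0,-.068]])))
p,q=pose()
dot=np.array([[0,.045,.05],[0,0,.05],[0,-.045,.05]])
v=(c,z["R"],z["t"],dot[:2],k([[241,170],[241,372]]),1)
T2=eyes.camera("top");kt=lambda a,o,f:(np.array(a,float)+.5)/f-.5+o
v2=(T2,T2["R"],T2["t"],dot,kt([[235,313],[395,281],[555,247]],[330,235],10),2)
s=fit([v,v2],[.502,-.174,.153]);print(s); 
E
```

```text
[[ 0.49557944 -0.13172495  0.05      ]
 [ 0.50256379 -0.17637964  0.05      ]] 0.04519759063361261
axis 0.15515089846228225
foot sph [[232.65819721 565.40298309]
 [232.54164245 549.19996642]
 [234.7036605  850.48140868]]
(array([ 0.50254901, -0.17623124,  0.15524128]), array([ 0.00553579,  0.06465751,  0.01039003, -0.18270909,  0.25384027,
        0.01916062,  0.26814122, -0.05326417,  0.24948537, -0.0223015 ]))
```

```bash
python3 - <<'E'
from h import *
want([.4963,-.1316,.09],.1552+np.pi/2)
E
```

```text
travel mm [56.9  1.9 76.8] dr [-0.0006 -0.0005 -0.0007] at [ 0.5032 -0.1881  0.1668]
```

```bash
python3 -m crank '{"dr":[[0,0,0],[0,0,0],[0,0,0],[0,0,0],[0,0,0],[0,0,0]],"travel":[[0.025,0.001,0.01],[0.057,0.002,0.03],[0.057,0.002,0.055],[0.057,0.002,0.077],[0.057,0.002,0.077],[0.057,0.002,0.077]],"hand":[0.005,0.005,0.005,0.005,0.005,0.005]}'; python3 look.py w8;python3 - <<'E'
from h import *
i=cv2.imread("pics/w8.png")
cv2.imwrite("pics/w8c.png",cv2.resize(i[150:350,240:400],None,fx=3.5,fy=3.5,interpolation=cv2.INTER_CUBIC))
p,q=pose()
c=eyes.camera("side")
u=proj(c,c["R"],c["t"],[p])[0].astype(int)
i=c["color"][u[1]-75:u[1]+45,u[0]-75:u[0]+75,::-1]; cv2.imwrite(f"pics/side8.png",cv2.resize(i,None,fx=5,fy=5,interpolation=cv2.INTER_CUBIC))
E
```

```text
clock: 9.0
eef_pos: [0.4973, -0.1323, 0.0909]
tool_rot: [0.651, 0.759, 0.0, 0.001]
ft_force: [0.2, 0.2, 0.1]
grip_width: 0.0166
[ 0.49731018 -0.13231982  0.09092991]
```

View pics/w8c.png

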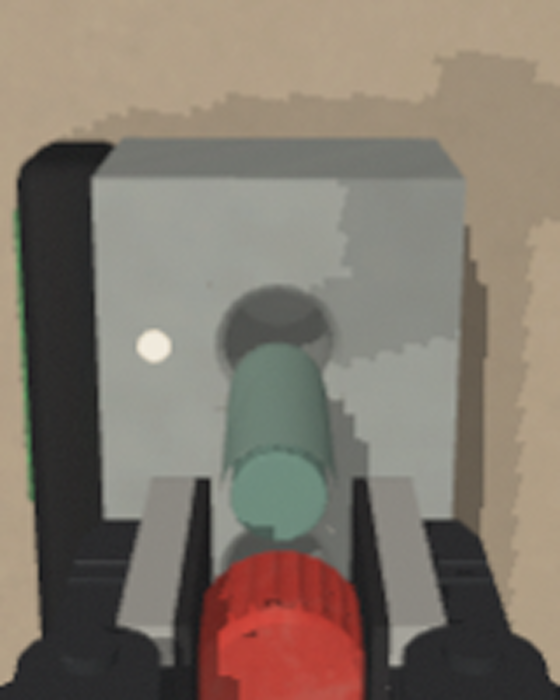

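View pics/side8.png

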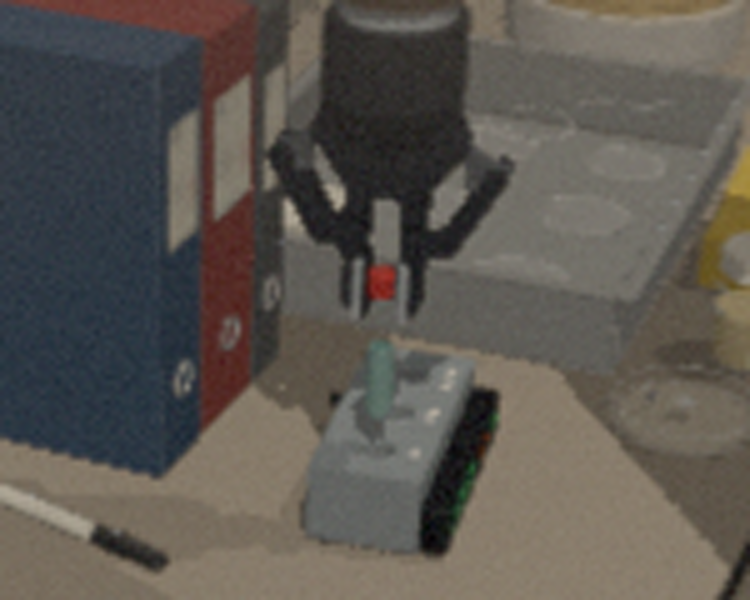

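```bash
python3 - <<'E'
from h import *
z=np.load("pics/w8.npz"); c=dict(K=z["K"],D=z["D"])
k=lambda a:(np.array(a,float)+.5)/3.5-.5+[240,150]
P=ray(c,z["R"],z["t"],k([[277,337]]),.05);print("mouth",P)
p,q=pose(); print(p)
print("foot sphere at .075:",ray(c,z["R"],z["t"],k([[276,395]]),p[2]-.016), "cap", ray(c,z["R"],z["t"],k([[283,690]]),p[2]+.068))
E
```

```text
mouth [[ 0.49581132 -0.13136787  0.05      ]]
[ 0.49771363 -0.13266125  0.09128267]
foot sphere at .075: [[ 0.49599037 -0.13319     0.07528267]] cap [[ 0.49703351 -0.13375976  0.15928267]]
```

```bash
python3 -m crank '{"dr":[[0,0,0],[0,0,0],[0,0,0],[0,0,0],[0,0,0],[0,0,0],[0,0,0]],"travel":[[0.0015,0,0.005],[0.0015,0,0.012],[0.0015,0,0.02],[0.0015,0,0.03],[0.0015,0,0.04],[0.0015,0,0.05],[0.0015,0,0.05]],"hand":[0.005,0.005,0.005,0.005,0.005,0.005,0.005]}'; python3 look.py w9;python3 - <<'E'
from h import *
i=cv2.imread("pics/w9.png")
cv2.imwrite("pics/w9c.png",cv2.resize(i[150:370,240:400],None,fx=3,fy=3,interpolation=cv2.INTER_CUBIC))
print(bot.get_obs()["ft_force"],pose()[0])
E
```

```text
clock: 9.98
eef_pos: [0.4957, -0.1309, 0.0389]
tool_rot: [0.651, 0.759, -0.001, -0.001]
ft_force: [0.9, 0.1, 0.8]
grip_width: 0.0161
[ 0.49566947 -0.13088133  0.0388606 ]
[ 0.90059515 -0.41322878 -0.84269956] [ 0.49614506 -0.13097816  0.03950157]
```

View pics/w9c.png

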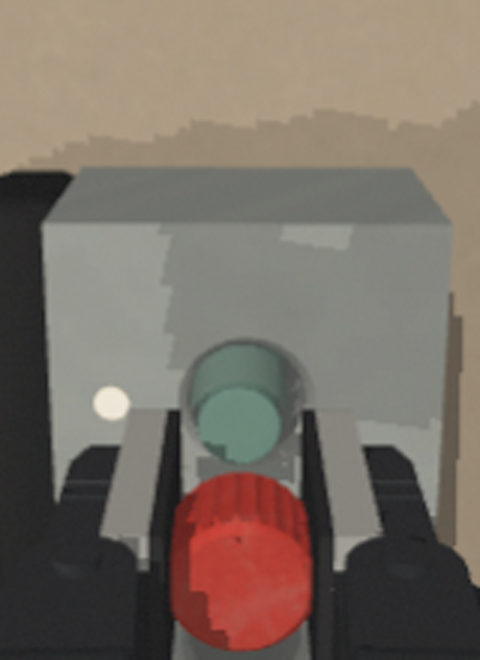

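```bash
python3 -m crank '{"dr":[[0,0,0],[0,0,0],[0,0,0],[0,0,0]],"travel":[[0,0.0005,0.004],[0,0.0005,0.008],[0,0.0005,0.0095],[0,0.0005,0.0095]],"hand":[0.005,0.005,0.005,0.005]}'; python3 -m crank '{"dr":[[0,0,0],[0,0,0]],"travel":[[0,0,0.001],[0,0,0.001]],"hand":[0.005,0.005]}'; python3 -m crank '{"dr":[[0,0,0],[0,0,0]],"travel":[[0,0,0.001],[0,0,0.001]],"hand":[0.005,0.005]}'
```

```text
clock: 10.52
eef_pos: [0.4969, -0.1309, 0.0304]
tool_rot: [0.651, 0.759, -0.0, -0.0]
ft_force: [0.6, 0.6, -0.1]
grip_width: 0.0165
clock: 10.78
eef_pos: [0.4971, -0.131, 0.0296]
tool_rot: [0.651, 0.759, 0.0, 0.0]
ft_force: [-0.5, -0.3, 0.3]
grip_width: 0.0163
clock: 11.02
eef_pos: [0.4974, -0.1312, 0.029]
tool_rot: [0.651, 0.759, 0.0, 0.0]
ft_force: [-1.0, 0.4, 2.9]
grip_width: 0.0164
```

```bash
python3 -m crank '{"dr":[[0,0,0],[0,0,0]],"travel":[[0,0,0.001],[0,0,0.001]],"hand":[0.005,0.005]}'
```

```text
clock: 11.28
eef_pos: [0.4979, -0.1314, 0.0286]
tool_rot: [0.651, 0.759, 0.0, 0.001]
ft_force: [-2.1, -0.6, 7.4]
grip_width: 0.0162
```

```bash
python3 -m crank '{"dr":[[0,0,0],[0,0,0],[0,0,0],[0,0,0]],"travel":[[0,0,-0.001],[0,0,-0.001],[0,0,-0.001],[0,0,-0.001]],"hand":[0.02,0.03,0.045,0.045]}'; python3 -m crank '{"dr":[[0,0,0],[0,0,0],[0,0,0],[0,0,0],[0,0,0]],"travel":[[0,0,-0.01],[0,0,-0.03],[0,0,-0.07],[0,0,-0.12],[0,0,-0.12]],"hand":[0.045,0.045,0.05,0.05,0.05]}'; python3 look.py w10;python3 - <<'E'
from h import *
i=cv2.imread("pics/w10.png")
c=eyes.camera("side")
i=c["color"][180:270,320:400,::-1]; cv2.imwrite(f"pics/side10.png",cv2.resize(i,None,fx=6,fy=6,interpolation=cv2.INTER_CUBIC))
want([.4783,.1276,.165],-.32+np.pi/2)
E
```

```text
clock: 11.78
eef_pos: [0.4968, -0.1309, 0.0282]
tool_rot: [0.651, 0.759, -0.0, -0.0]
ft_force: [1.0, -0.6, 1.0]
grip_width: 0.045
clock: 12.4
eef_pos: [0.5005, -0.1319, 0.1538]
tool_rot: [0.651, 0.759, 0.002, 0.005]
ft_force: [1.2, -0.5, -0.2]
grip_width: 0.0501
[ 0.50053877 -0.13191033  0.15382525]
travel mm [258.6  20.6 -15.7] dr [2.100e-03 4.000e-04 4.734e-01] at [ 0.4975 -0.1311  0.1495]
```

View pics/w10.png

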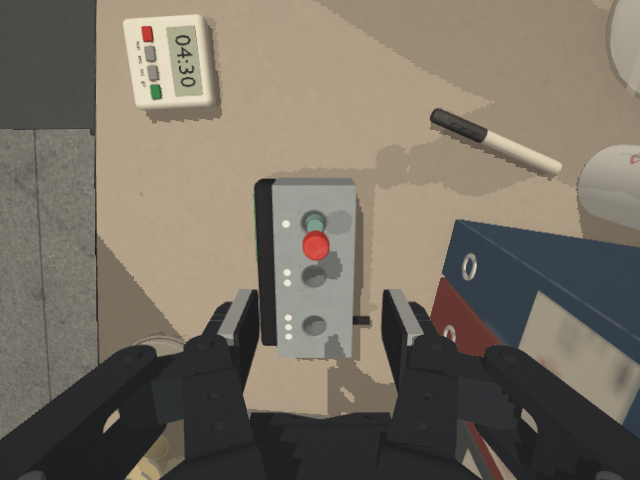

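View pics/side10.png

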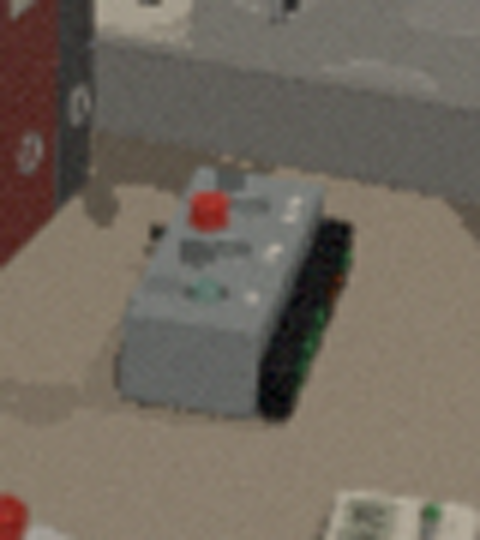

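```bash
python3 -m crank '{"dr":[[0,0,0.06],[0,0,0.12],[0,0,0.19],[0,0,0.26],[0,0,0.33],[0,0,0.4],[0,0,0.473],[0,0,0.473],[0,0,0.473]],"travel":[[0.03,0.002,-0.005],[0.08,0.006,-0.01],[0.13,0.01,-0.01],[0.18,0.014,-0.01],[0.22,0.017,-0.01],[0.25,0.02,-0.01],[0.2586,0.0206,-0.01],[0.2586,0.0206,-0.01],[0.2586,0.0206,-0.01]],"hand":[0.05,0.05,0.05,0.05,0.05,0.05,0.05,0.05,0.05]}'; python3 look.py w11; python3 - <<'E'
import cv2
i=cv2.imread("pics/w11.png")
cv2.imwrite("pics/w11c.png",cv2.resize(i[70:290,240:440],None,fx=3.5,fy=3.5,interpolation=cv2.INTER_CUBIC))
E
```

```text
clock: 13.62
eef_pos: [0.4772, 0.1272, 0.1577]
tool_rot: [0.81, 0.586, -0.001, -0.0]
ft_force: [0.4, -1.1, -0.4]
grip_width: 0.0502
[0.47719781 0.12717195 0.15767178]
```

View pics/w11c.png

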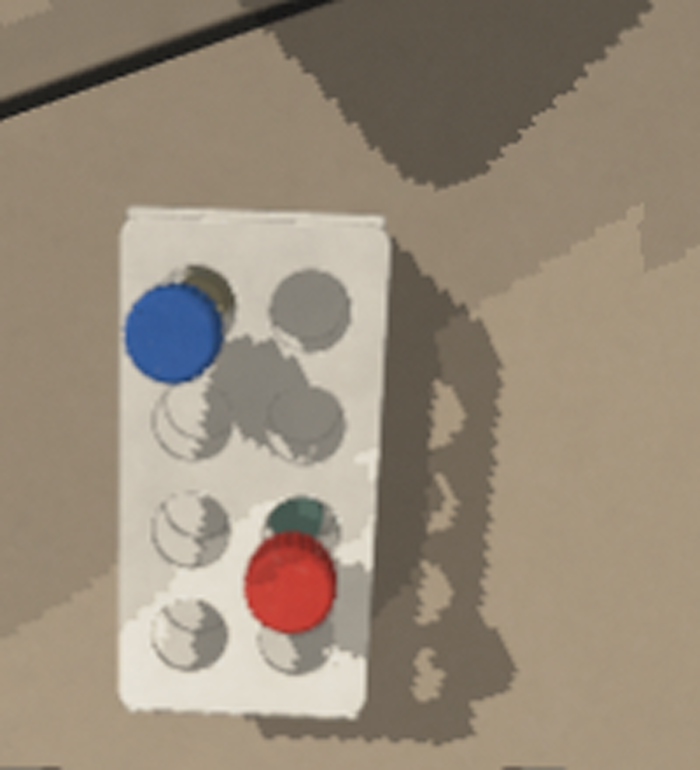

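```bash
python3 - <<'E'
from h import *
z=np.load("pics/w11.npz"); c=dict(K=z["K"],D=z["D"])
k=lambda a:(np.array(a,float)+.5)/3.5-.5+[240,70]
P=ray(c,z["R"],z["t"],k([[290,587],[173,334]]),.095);print(P)
want([*P[0][:2],.0265],-.32+np.pi/2)
E
```

```text
[[0.47824457 0.12698497 0.095     ]
 [0.47293298 0.17948397 0.095     ]]
travel mm [  0.3   1.  131.4] dr [-0.0011  0.0009  0.0005] at [0.4774 0.127  0.1579]
```

```bash
python3 -m crank '{"dr":[[0,0,0],[0,0,0],[0,0,0],[0,0,0],[0,0,0],[0,0,0]],"travel":[[0,0.001,0.03],[0,0.001,0.07],[0,0.001,0.1],[0,0.001,0.12],[0,0.001,0.131],[0,0.001,0.131]],"hand":[0.05,0.05,0.05,0.05,0.05,0.05]}'; python3 look.py w12;  python3 -m crank '{"dr":[[0,0,0],[0,0,0],[0,0,0],[0,0,0],[0,0,0]],"travel":[[0.0,0.0,0],[0,0,0],[0,0,0],[0,0,0],[0,0,0]],"hand":[0.03,0.015,0.005,0.005,0.005]}'; python3 look.py w13
```

```text
clock: 14.42
eef_pos: [0.4783, 0.1269, 0.027]
tool_rot: [0.811, 0.585, -0.001, -0.0]
ft_force: [-0.2, -0.3, 0.2]
grip_width: 0.0498
[0.47830038 0.12685594 0.02700571]
clock: 15.1
eef_pos: [0.4794, 0.1276, 0.0281]
tool_rot: [0.811, 0.586, 0.001, 0.0]
ft_force: [0.6, 0.7, 3.5]
grip_width: 0.0162
[0.47943652 0.12759307 0.02808306]
```

View pics/w13.png

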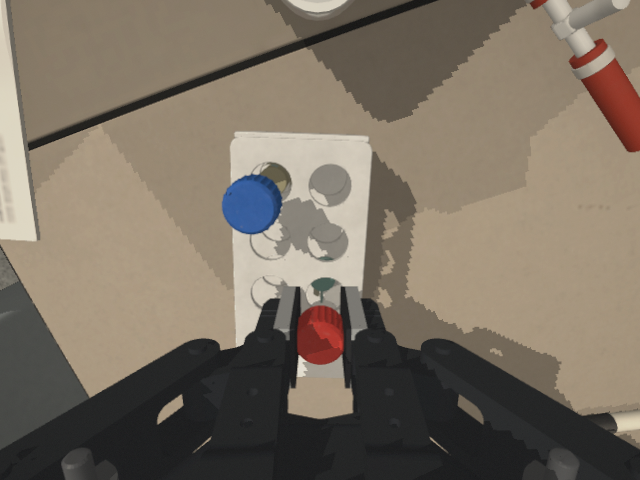

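```bash
python3 -m crank '{"dr":[[0,0,0],[0,0,0],[0,0,0],[0,0,0],[0,0,0],[0,0,0]],"travel":[[0,0,-0.008],[0,0,-0.03],[0,0,-0.06],[0,0,-0.1],[0,0,-0.14],[0,0,-0.14]],"hand":[0.005,0.005,0.005,0.005,0.005,0.005]}'; python3 - <<'E'
from h import *
s=[.5026,-.1763,.1552]
a=s[2]+np.pi/2
for d in (-.03,0):
  P=pts([[0,d,0]],s)[0]; print(P)
  want(P+[0,0,.165],a)
E
```

```text
clock: 15.9
eef_pos: [0.4805, 0.128, 0.1708]
tool_rot: [0.811, 0.586, 0.003, 0.001]
ft_force: [0.6, -0.2, -0.8]
grip_width: 0.0164
[ 0.50723733 -0.20593942  0.        ]
travel mm [-308.7  130.2    5.4] dr [ 0.0055 -0.0022 -0.4747] at [0.4805 0.128  0.1708]
[ 0.5026 -0.1763  0.    ]
travel mm [-282.   116.5    5.4] dr [ 0.0055 -0.0022 -0.4747] at [0.4805 0.128  0.1708]
```

```bash
python3 -m crank '{"dr":[[0,0,-0.05],[0,0,-0.1],[0,0,-0.16],[0,0,-0.22],[0,0,-0.28],[0,0,-0.34],[0,0,-0.41],[0,0,-0.4747],[0,0,-0.4747],[0,0,-0.4747]],"travel":[[-0.025,0.01,0],[-0.07,0.03,0],[-0.115,0.049,0],[-0.16,0.068,0],[-0.2,0.085,0],[-0.24,0.102,0],[-0.28,0.118,0],[-0.308,0.13,0],[-0.308,0.13,0],[-0.308,0.13,0]],"hand":[0.005,0.005,0.005,0.005,0.005,0.005,0.005,0.005,0.005,0.005]}'; python3 look.py w14; python3 - <<'E'
import cv2
i=cv2.imread("pics/w14.png")
cv2.imwrite("pics/w14c.png",cv2.resize(i[140:340,240:400],None,fx=3.5,fy=3.5,interpolation=cv2.INTER_CUBIC))
E
```

```text
clock: 17.15
eef_pos: [0.5044, -0.205, 0.1663]
tool_rot: [0.65, 0.76, -0.0, -0.002]
ft_force: [-0.6, -0.0, -0.7]
grip_width: 0.0163
[ 0.50439587 -0.20498516  0.16632058]
```

View pics/w14c.png

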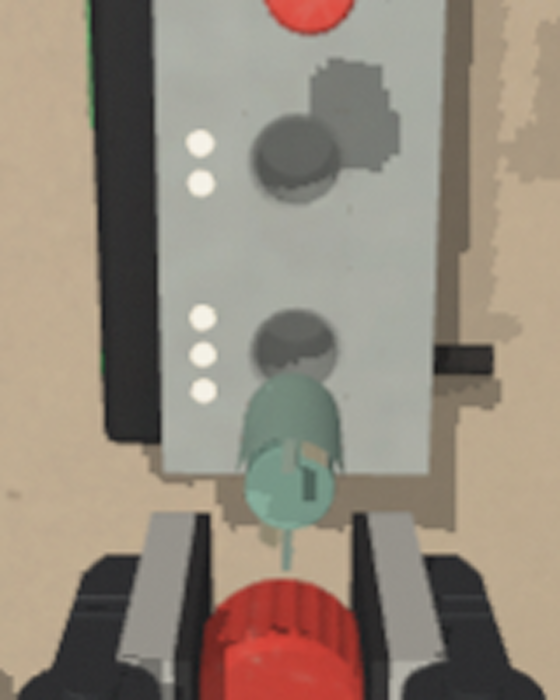

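```bash
cat > foot.py <<'E'
import sys
from h import *
n,mx,my,fx,fy,ox,oy=sys.argv[1],*map(float,sys.argv[2:8])
z=np.load(f"pics/{n}.npz"); c=dict(K=z["K"],D=z["D"]); C=eyes.camera("wrist")
k=lambda a:(np.array(a,float)+.5)/3.5-.5+[ox,oy]
Wc=np.eye(4);Wc[:3,:3]=z["R"];Wc[:3,3]=z["t"]; Tt=np.linalg.inv(Wc)@np.linalg.inv(C["T_tool_cam"]) # tool->world at picture
M=ray(c,z["R"],z["t"],k([[mx,my]]),.05)[0]; F=ray(c,z["R"],z["t"],k([[fx,fy]]),Tt[2,3]-.017)[0]
print("mouth",M,"foot",F,"tcp",Tt[:3,3]); d=Tt[:3,:3].T@(M-F); print("tool shift xy mm",d[:2]*1e3)
E
python3 foot.py w14 296 159 293 423 240 140
```

```text
mouth [ 0.50237689 -0.17642192  0.05      ] foot [ 0.50558421 -0.20470937  0.14932039] tcp [ 0.50439572 -0.20498549  0.16632039]
tool shift xy mm [28.24306157  1.42130874]
```

```bash
python3 -m crank '{"dr":[[0,0,0],[0,0,0],[0,0,0],[0,0,0],[0,0,0],[0,0,0]],"travel":[[0.014,0.001,0],[0.0282,0.0014,0.01],[0.0282,0.0014,0.04],[0.0282,0.0014,0.072],[0.0282,0.0014,0.072],[0.0282,0.0014,0.072]],"hand":[0.005,0.005,0.005,0.005,0.005,0.005]}'; python3 look.py w15; python3 - <<'E'
import cv2
i=cv2.imread("pics/w15.png")
cv2.imwrite("pics/w15c.png",cv2.resize(i[150:350,240:400],None,fx=3.5,fy=3.5,interpolation=cv2.INTER_CUBIC))
E
```

```text
clock: 18.0
eef_pos: [0.5029, -0.1772, 0.0963]
tool_rot: [0.65, 0.76, 0.0, 0.0]
ft_force: [0.7, -0.2, -0.2]
grip_width: 0.016
[ 0.50292943 -0.17717659  0.09634409]
```

View pics/w15c.png

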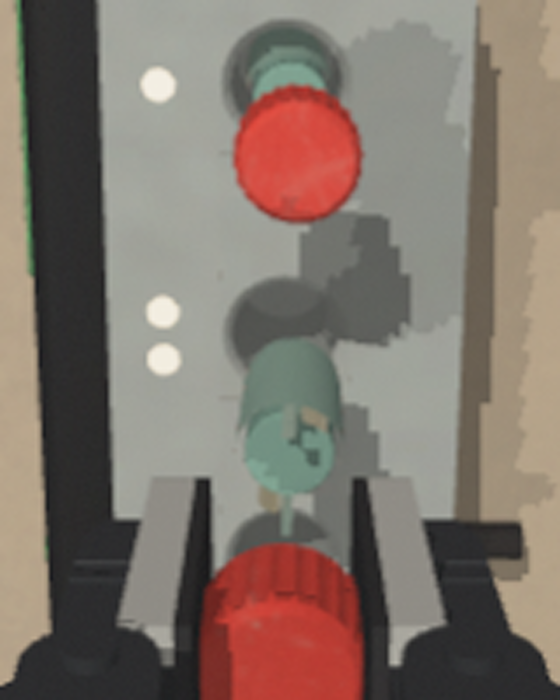

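```bash
python3 foot.py w15 283 330 292 389 240 150
```

```text
mouth [ 0.50252695 -0.17640374  0.05      ] foot [ 0.50404768 -0.17712447  0.07934354] tcp [ 0.50292871 -0.17717611  0.09634354]
tool shift xy mm [ 0.95804326 -1.41544078]
```

```bash
python3 -m crank '{"dr":[[0,0,0],[0,0,0],[0,0,0],[0,0,0],[0,0,0],[0,0,0],[0,0,0],[0,0,0]],"travel":[[0.0009,-0.0013,0.005],[0.0009,-0.0013,0.012],[0.0009,-0.0013,0.018],[0.0009,-0.0013,0.025],[0.0009,-0.0013,0.035],[0.0009,-0.0013,0.045],[0.0009,-0.0013,0.055],[0.0009,-0.0013,0.055]],"hand":[0.005,0.005,0.005,0.005,0.005,0.005,0.005,0.005]}'; python3 look.py w16;python3 - <<'E'
from h import *
i=cv2.imread("pics/w16.png")
cv2.imwrite("pics/w16c.png",cv2.resize(i[150:370,240:400],None,fx=3,fy=3,interpolation=cv2.INTER_CUBIC))
E
```

```text
clock: 19.1
eef_pos: [0.5003, -0.1768, 0.0393]
tool_rot: [0.65, 0.76, -0.0, -0.001]
ft_force: [-0.1, 0.6, -1.6]
grip_width: 0.0159
[ 0.50032459 -0.17676808  0.03934171]
```

View pics/w16c.png

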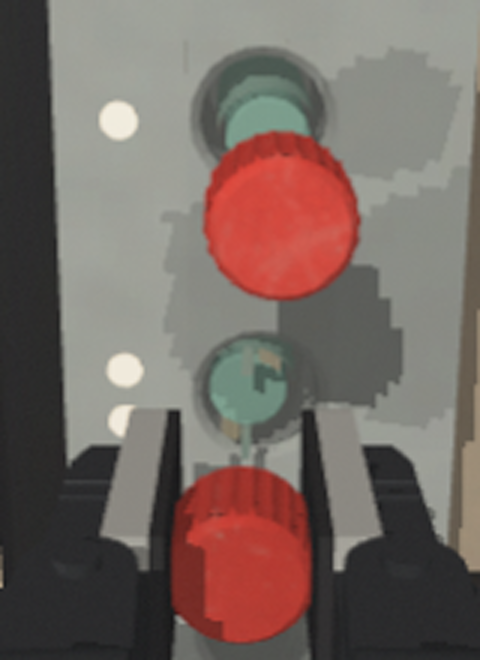

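```bash
python3 -m crank '{"dr":[[0,0,0],[0,0,0],[0,0,0],[0,0,0],[0,0,0]],"travel":[[0,0.0012,0],[0,0.0012,0.004],[0,0.0012,0.008],[0,0.0012,0.009],[0,0.0012,0.009]],"hand":[0.005,0.005,0.005,0.005,0.005]}'; python3 -m crank '{"dr":[[0,0,0],[0,0,0]],"travel":[[0,0,0.001],[0,0,0.001]],"hand":[0.005,0.005]}'; python3 -m crank '{"dr":[[0,0,0],[0,0,0]],"travel":[[0,0,0.001],[0,0,0.001]],"hand":[0.005,0.005]}'
```

```text
clock: 19.77
eef_pos: [0.5021, -0.1768, 0.0314]
tool_rot: [0.65, 0.76, -0.0, -0.0]
ft_force: [-0.0, 0.6, -0.4]
grip_width: 0.0163
clock: 20.02
eef_pos: [0.5024, -0.1769, 0.0306]
tool_rot: [0.65, 0.76, 0.0, 0.0]
ft_force: [-0.7, 0.9, 0.8]
grip_width: 0.0164
clock: 20.27
eef_pos: [0.5026, -0.1771, 0.0301]
tool_rot: [0.65, 0.76, 0.0, 0.001]
ft_force: [-1.1, -0.3, 3.5]
grip_width: 0.0161
```

```bash
python3 -m crank '{"dr":[[0,0,0],[0,0,0]],"travel":[[0,0,0.001],[0,0,0.001]],"hand":[0.005,0.005]}'; python3 -m crank '{"dr":[[0,0,0],[0,0,0],[0,0,0],[0,0,0]],"travel":[[0,0,-0.001],[0,0,-0.001],[0,0,-0.001],[0,0,-0.001]],"hand":[0.02,0.03,0.045,0.045]}'; python3 -m crank '{"dr":[[0,0,0],[0,0,0],[0,0,0],[0,0,0],[0,0,0]],"travel":[[0,0,-0.01],[0,0,-0.03],[0,0,-0.07],[0,0,-0.12],[0,0,-0.12]],"hand":[0.045,0.045,0.05,0.05,0.05]}'; python3 look.py w17;python3 - <<'E'
from h import *
c=eyes.camera("side")
i=c["color"][180:270,320:400,::-1]; cv2.imwrite(f"pics/side17.png",cv2.resize(i,None,fx=6,fy=6,interpolation=cv2.INTER_CUBIC))
want([.473,.1795,.165],-.32+np.pi/2)
E
```

```text
clock: 20.52
eef_pos: [0.5031, -0.1774, 0.0297]
tool_rot: [0.65, 0.76, 0.0, 0.001]
ft_force: [-1.0, -0.6, 7.6]
grip_width: 0.0159
clock: 21.02
eef_pos: [0.502, -0.1768, 0.0292]
tool_rot: [0.65, 0.76, -0.0, -0.0]
ft_force: [0.7, 0.7, 0.3]
grip_width: 0.045
clock: 21.65
eef_pos: [0.5057, -0.1781, 0.155]
tool_rot: [0.65, 0.76, 0.002, 0.005]
ft_force: [0.4, 0.4, -0.5]
grip_width: 0.0498
[ 0.50571025 -0.17810865  0.15499065]
travel mm [356.8  25.8 -14.8] dr [0.0021 0.0005 0.4752] at [ 0.5027 -0.177   0.1505]
```

View pics/w17.png

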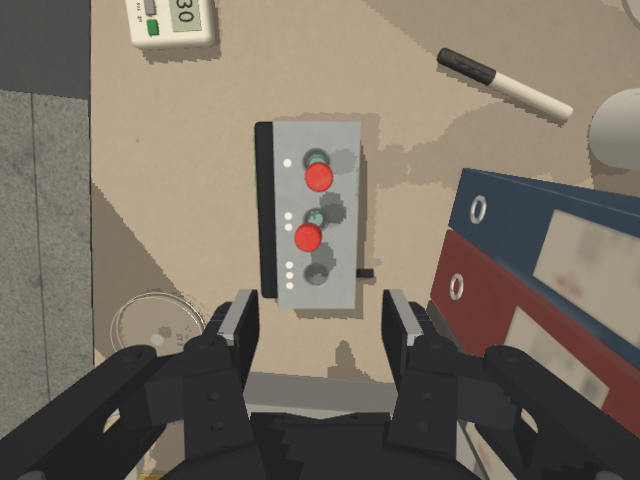

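View pics/side17.png

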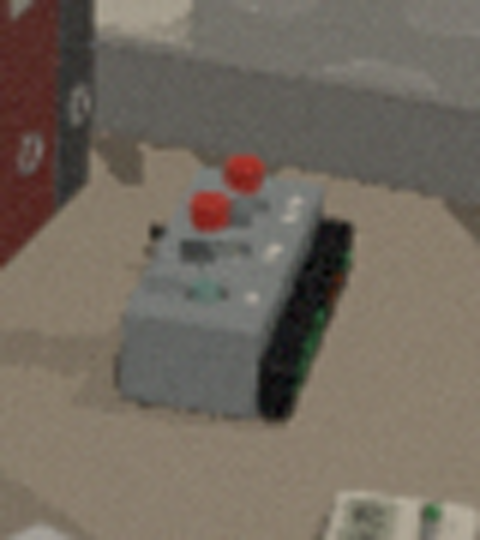

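```bash
python3 - <<'E'
from h import *
i=cv2.imread("pics/w17.png")
cv2.imwrite("pics/w17c.png",cv2.resize(i[110:310,250:380],None,fx=4,fy=4,interpolation=cv2.INTER_CUBIC))
z=np.load("pics/w17.npz"); c=dict(K=z["K"],D=z["D"])
P=ray(c,z["R"],z["t"],[[319,177],[308,238]],.097);print(P)
s=[.5026,-.1763,.1552]; print(pts([[0,.045,0],[0,0,0]],s))
E
```

```text
[[ 0.49860537 -0.13734662  0.097     ]
 [ 0.49758372 -0.17822366  0.097     ]]
[[ 0.495644   -0.13184087  0.        ]
 [ 0.5026     -0.1763      0.        ]]
```

View pics/w17c.png

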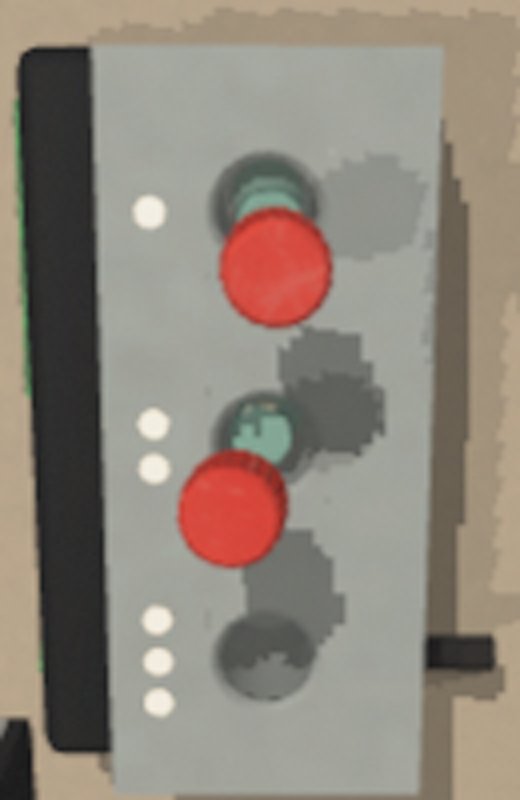

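```bash
python3 -m crank '{"dr":[[0,0,0.05],[0,0,0.1],[0,0,0.15],[0,0,0.2],[0,0,0.26],[0,0,0.32],[0,0,0.38],[0,0,0.44],[0,0,0.475],[0,0,0.475]],"travel":[[0.03,0.002,-0.005],[0.075,0.006,-0.01],[0.12,0.009,-0.01],[0.165,0.012,-0.01],[0.21,0.015,-0.01],[0.255,0.018,-0.01],[0.3,0.022,-0.01],[0.34,0.025,-0.01],[0.357,0.026,-0.01],[0.357,0.026,-0.01]],"hand":[0.05,0.05,0.05,0.05,0.05,0.05,0.05,0.05,0.05,0.05]}'; python3 look.py w18; python3 - <<'E'
import cv2
i=cv2.imread("pics/w18.png")
cv2.imwrite("pics/w18c.png",cv2.resize(i[150:350,240:440],None,fx=3.5,fy=3.5,interpolation=cv2.INTER_CUBIC))
E
```

```text
clock: 23.0
eef_pos: [0.4714, 0.1805, 0.158]
tool_rot: [0.81, 0.587, -0.002, -0.0]
ft_force: [0.1, -0.6, -0.6]
grip_width: 0.0502
[0.4714462  0.18050666 0.15796056]
```

View pics/w18c.png

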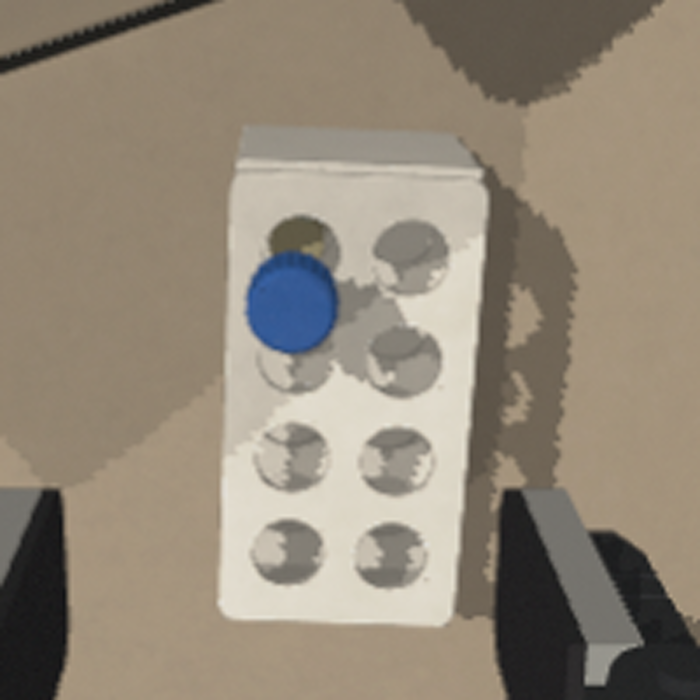

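```bash
python3 - <<'E'
from h import *
z=np.load("pics/w18.npz"); c=dict(K=z["K"],D=z["D"])
k=lambda a:(np.array(a,float)+.5)/3.5-.5+[240,150]
P=ray(c,z["R"],z["t"],k([[291,307]]),.095);print(P)
want([*P[0][:2],.0265],-.32+np.pi/2)
E
```

```text
[[0.47258049 0.18014666 0.095     ]]
travel mm [  1.    1.  131.7] dr [-0.002   0.0022  0.002 ] at [0.4717 0.1797 0.1582]
```

```bash
python3 -m crank '{"dr":[[0,0,0],[0,0,0],[0,0,0],[0,0,0],[0,0,0],[0,0,0]],"travel":[[0,0.001,0.03],[0.0005,0.001,0.07],[0.0005,0.001,0.1],[0.0005,0.001,0.12],[0.0005,0.001,0.131],[0.0005,0.001,0.131]],"hand":[0.05,0.05,0.05,0.05,0.05,0.05]}';  python3 -m crank '{"dr":[[0,0,0],[0,0,0],[0,0,0],[0,0,0],[0,0,0]],"travel":[[0.0,0.0,0],[0,0,0],[0,0,0],[0,0,0],[0,0,0]],"hand":[0.03,0.015,0.005,0.005,0.005]}'; python3 look.py w19
```

```text
clock: 23.8
eef_pos: [0.4733, 0.179, 0.0278]
tool_rot: [0.811, 0.585, -0.001, -0.0]
ft_force: [0.3, 0.4, 0.6]
grip_width: 0.0499
clock: 24.42
eef_pos: [0.4746, 0.1803, 0.0292]
tool_rot: [0.811, 0.586, 0.001, 0.0]
ft_force: [0.4, 0.0, 4.8]
grip_width: 0.0166
[0.47457763 0.18025141 0.02915378]
```

View pics/w19.png

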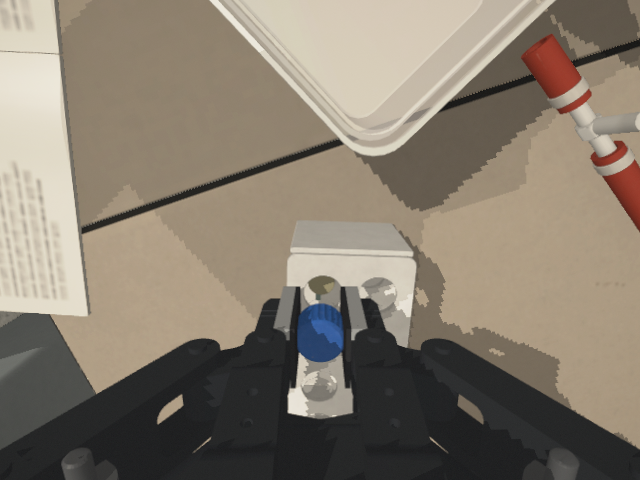

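```bash
python3 -m crank '{"dr":[[0,0,0],[0,0,0],[0,0,0],[0,0,0],[0,0,0],[0,0,0],[0,0,0],[0,0,0]],"travel":[[0,0,-0.008],[0,0,-0.03],[0,0,-0.06],[0,0,-0.1],[0,0,-0.15],[0,0,-0.2],[0,0,-0.23],[0,0,-0.23]],"hand":[0.005,0.005,0.005,0.005,0.005,0.005,0.005,0.005]}'; python3 -m crank '{"dr":[[0,0,0],[0,0,0]],"travel":[[0,0,0],[0,0,0]],"hand":[0.005,0.005]}'; python3 look.py w20; python3 - <<'E'
from h import *
p,q=pose(); print(bot.get_obs()["joint_pos"].round(3))
b=np.arctan2(p[1],p[0]); t=np.array([-np.sin(b),np.cos(b),0])
print("axis in tool, -45deg", q.inv().apply(-t*np.pi/4).round(4)); 
r=np.array([np.cos(b),np.sin(b),0]); print("radial in tool",q.inv().apply(r).round(3))
E
```

```text
clock: 25.48
eef_pos: [0.4748, 0.1805, 0.2611]
tool_rot: [0.811, 0.586, 0.002, 0.001]
ft_force: [-0.2, -0.1, -0.6]
grip_width: 0.0162
clock: 25.72
eef_pos: [0.4727, 0.1796, 0.2567]
tool_rot: [0.811, 0.586, -0.002, -0.001]
ft_force: [-0.4, 0.4, 0.1]
grip_width: 0.0163
[0.47271999 0.17963135 0.25666875]
[ 0.363  0.238  0.17   1.506 -0.     2.254]
axis in tool, -45deg [-0.6093  0.4956  0.    ]
radial in tool [ 0.631  0.776 -0.003]
```

View pics/w20.png

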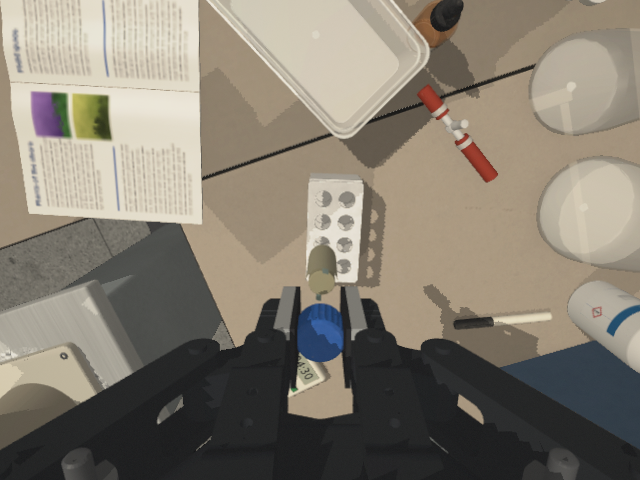

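```bash
python3 -m crank '{"dr":[[-0.04,0.033,0],[-0.12,0.098,0],[-0.2,0.163,0],[-0.28,0.228,0],[-0.36,0.293,0],[-0.44,0.358,0],[-0.52,0.423,0],[-0.58,0.472,0],[-0.609,0.496,0],[-0.609,0.496,0]],"travel":[[0,0,0],[-0.005,-0.006,-0.005],[-0.01,-0.012,-0.01],[-0.015,-0.019,-0.015],[-0.02,-0.025,-0.02],[-0.025,-0.03,-0.02],[-0.03,-0.037,-0.02],[-0.03,-0.037,-0.02],[-0.03,-0.037,-0.02],[-0.03,-0.037,-0.02]],"hand":[0.005,0.005,0.005,0.005,0.005,0.005,0.005,0.005,0.005,0.005]}'; python3 -m crank '{"dr":[[0,0,0],[0,0,0],[0,0,0],[0,0,0]],"travel":[[0,0,0],[0,0,0],[0,0,0],[0,0,0]],"hand":[0.005,0.005,0.005,0.005]}'; python3 look.py w21; python3 - <<'E'
from h import *
p,q=pose(); print(np.degrees(np.arccos(-q.as_matrix()[2,2])))
c=eyes.camera("side"); u=proj(c,c["R"],c["t"],[p])[0].astype(int); print(u)
P=[p+q.apply([0,0,d]) for d in(.025,-.067)]; print(P,proj(c,c["R"],c["t"],P))
print((proj(c,c["R"],c["t"],P)-u+[75,60])*5)
i=c["color"][u[1]-60:u[1]+60,u[0]-75:u[0]+75,::-1]; cv2.imwrite(f"pics/side21.png",cv2.resize(i,None,fx=5,fy=5,interpolation=cv2.INTER_CUBIC))
i=c["color"][180:270,320:400,::-1]; cv2.imwrite(f"pics/side21b.png",cv2.resize(i,None,fx=6,fy=6,interpolation=cv2.INTER_CUBIC))
cv2.imwrite("pics/top21.png",eyes.camera("top")["color"][:,:,::-1])
E
```

```text
clock: 27.02
eef_pos: [0.4278, 0.1626, 0.2765]
tool_rot: [0.749, 0.541, 0.368, 0.099]
ft_force: [0.0, -0.2, -0.1]
grip_width: 0.016
clock: 27.52
eef_pos: [0.4294, 0.1632, 0.2785]
tool_rot: [0.749, 0.541, 0.369, 0.099]
ft_force: [0.1, -0.1, -0.5]
grip_width: 0.016
[0.42943241 0.16323267 0.27848021]
44.985910844296924
[335 203]
[array([0.44592894, 0.16950088, 0.26081013]), array([0.38514489, 0.1463661 , 0.32587995])] [[326.29091387 210.41196845]
 [359.54606635 182.73530824]]
[[331.45456935 337.05984223]
 [497.73033174 198.67654122]]
```

View pics/w21.png

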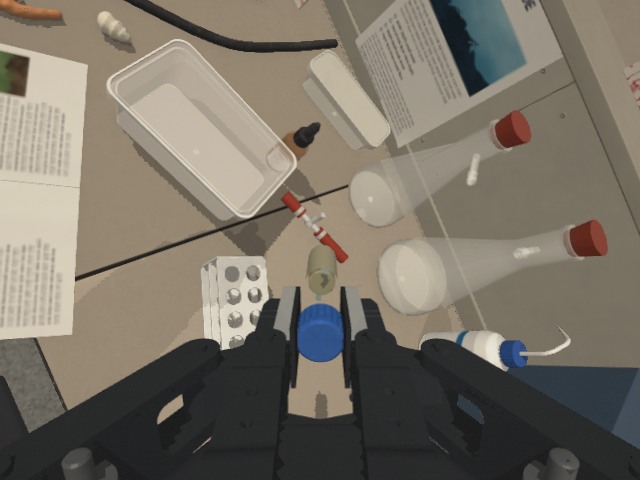

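View pics/side21.png

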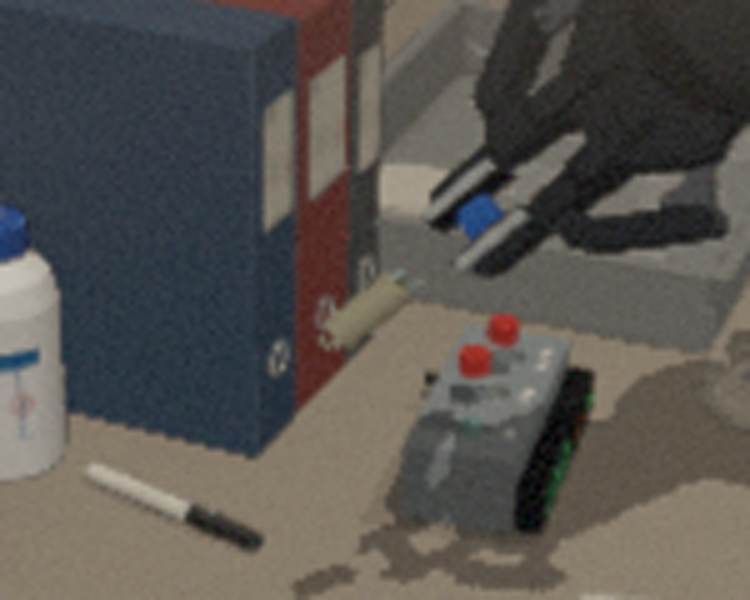

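View pics/top21.png

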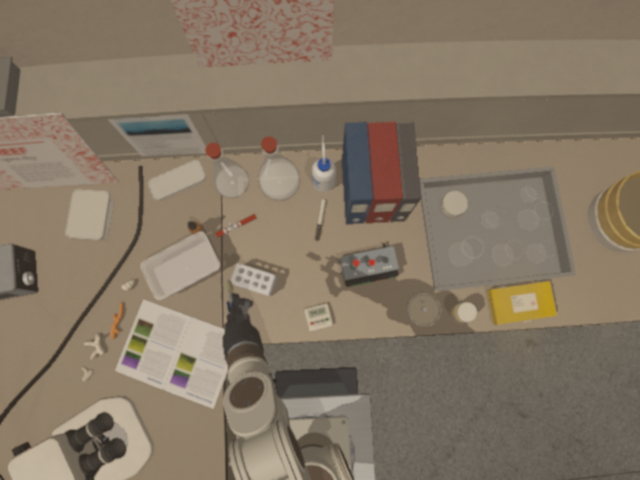

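View pics/side21b.png

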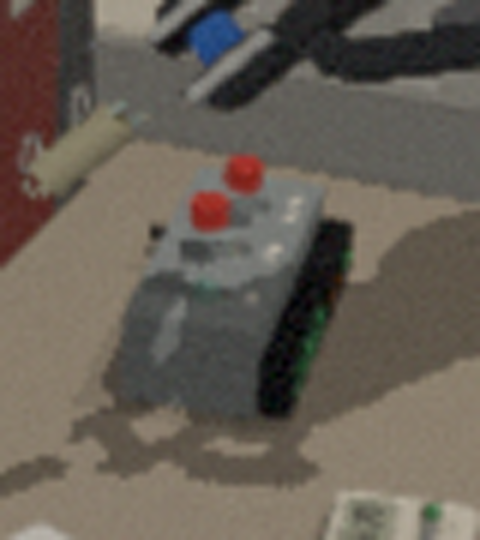

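```bash
python3 -m crank '{"dr":[[0,0,0],[0,0,0],[0,0,0],[0,0,0]],"travel":[[0,0,0],[0,0,0],[0,0,0],[0,0,0]],"hand":[0.005,0.005,0.005,0.005]}'; python3 - <<'E'
from workcell import bot,job
o=bot.get_obs();print(o["joint_vel"].round(4),o["grip_width"],o["clock"])
print(job.job_done())
E
```

```text
clock: 28.18
eef_pos: [0.4293, 0.1631, 0.2786]
tool_rot: [0.749, 0.541, 0.37, 0.099]
ft_force: [0.4, 0.1, -0.2]
grip_width: 0.0162
[-0.0008  0.0012  0.0011 -0.0009  0.0011  0.0009] 0.016162570536258268 28.175
the job is handed in; nothing more can be done
None
```

The job is handed in at 28.2 s. One red tube is in the one-dot pocket, then the other is in the two-dot pocket. The blue tube is held in the gripper.

- **Red tubes:** I pressed each one down until it met the pocket floor (about 7.5 N) at the expected height, then let go. The last pictures show both standing in their pockets. Each leans roughly 4°, which the play in the pocket allows.
- **Blue tube:** I lifted it straight up out of the rack and tipped it. The last check showed the tool at 45.0° and the tube in line with it. Its lowest point is about 25 cm above the worktop, the grip is 16 mm wide, and the joints are still.
- **Other things on the table:** I saw none of them moved in the final top picture.

**Mismatch with the tool description:** the fingertips turned out to be about 43 mm short of the stated TCP. Because of that, my first try at grasping closed on air above the cap. It touched nothing, and I corrected the depth from the pictures.

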